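# Hold a sauce bottle in the strapping jig

### The arm

A 7-joint arm with a two-finger parallel gripper is mounted at the origin on the work surface. World frame = base frame: x ahead of the robot, y to its left, z up, the work surface at z = 0. Lengths are in m, angles in degrees, forces in N, time in s.
With the tool pointing down it reaches from about 0.425 to 0.875 m from the base axis. Payload 4.7 kg.
Tool frame: the origin (TCP) lies at the very end of the fingers, on their centre line; the grasp point (between the pads) lies 19 mm behind it; z points along the fingers, y is the direction in which the jaws open and shut (so a half turn about z gives the same grasp; the last joint's range is limited). The gripper opens to 87 mm and grips with 3 to 60 N. Pads are 19 mm wide; open, the fingers measure 117 mm over their backs; the gripper's body (75 mm by 190 mm) begins 51 mm behind the grasp point.
Start: joints at [74.49, 18.392, -4.016, 83.108, 1.295, 78.541, -3.26], TCP at [0.183, -0.624, 0.223] pointing down, gripper open.
Joint ranges: [-163.93, 163.93], [-17.29, 119.83], [-79.2, 71.16], [3.27, 140.29], [-89.18, 269.18], [5.43, 117.66], [-154.24, 154.24]. Speed limits (degrees/s): [147.25, 147.25, 180, 180, 180, 180, 180].

### API

Orientations are given as [roll, pitch, yaw] about the fixed x, y, z axes, in that order (R = Rz(yaw) Ry(pitch) Rx(roll)).
In Python, from cell import env gives the robot as it stands.
- The arm moves only by the tool servo_tool, never from a script. Its argument "increments" is a list that holds one entry, the list of rows, each a list of 7 numbers: the shift along the tool's x, y, z in m, then the turn, a rotation vector about the tool's x, y, z in degrees, then the opening, from -1 (shut) to 1 (fully open). In form: [[[dx, dy, dz, rx, ry, rz, fingers], ...]]. A call has 1 to 20 rows; each row is the pose to reach, as a shift and turn from the pose commanded when the call began, along the tool's axes at that moment; what a row does not reach only later rows make up. A row lasts 1/10 s, in which the tool goes at most 50 mm and 8.59 degrees, less where a joint would pass 70% of its speed; a pose out of reach is approached as far as the arm can. A call with a gripper value outside its range is refused whole. The fingers move at their own pace and stop on an object; "squeeze" is the grip in N (left out, the last holds). Time passes only in rows, so rows that repeat a pose let the fingers close. It gives the time, the measured TCP pose, the force and the opening at its end, in the units of the state.
- env.get_obs(): the state, without advancing time (a new reading comes with each control period).
- env.read_camera(name): name is "scene" or "top"; returns a dict with "frame" (400x640x3 uint8, blue, green, red), "intrinsics" (3x3 intrinsics, pixels), "rvec" (rotation vector, rad) and "tvec" (3), from world to camera coordinates, as OpenCV has them. Camera axes: x right, y down, z forward; pixel columns grow to the right and rows downward; lengths in m; the calibration is good to about 2 mm. A picture is of the moment at which its call begins. There is no depth.
- env.sign_off(): hands the job in, once; it reports no verdict.
The state is a dict: "time_s": time; "qpos": joint angles; "joint_velocities": joint speeds; "effort": joint torques, N m; "tool_pos": TCP position; "tool_rot": TCP orientation; "force": force on the tool from outside, world axes, zero at the start; "wrist_torque": the same for the moment, N m; "grip_width": finger opening in m.
Only numpy, scipy, OpenCV 4.12 (cv2) and the standard library are available. Lean on these libraries where they do the work, as an engineer would, in place of code of your own. Each camera call takes 0.05 s, during which the arm holds its last target.

### The job

A full sauce bottle with a yellow cap has fallen over on the packing bench. Stand it upright on the aluminium foot plate of the strapping jig, in front of the black V pad, then press it into the V against the spring until the pointer on top of the jig stands in the green field (never run it deep into the red), and finish while still holding it there, upright and steady, so that a colleague can fasten the carrying band round it. Leave the other bottles and jars undisturbed.

Things in the scene. Friction and masses are not known exactly. Their poses are not given: they have to be found in the camera images.
- bottle_mid (a point): Fallen bottle: dark brown, yellow label and cap, 170 mm tall, about 0.32 kg, lying with its neck roughly away from the robot. Round body 56 mm in diameter up to 100 mm from the bottom, then tapering to a 22 mm neck. This point is on its axis 85 mm from the bottom; z runs from bottom to cap (level while it lies, up when it stands). Centre of mass about 65 mm from the bottom.
- seat (a point): Point on the top of the jig's foot plate under the standing bottle's axis when it just touches both faces of the V, spring relaxed. x: level pressing direction into the V, roughly away from the robot; z up. Plate: aluminium, top 8 mm above the bench, 110 mm wide, reaching 76 mm in front (-x). Blue spring housing 80 mm wide, 100 mm high, from 94 mm beyond. Jig fixed, left or right of the bottle.
- pad (a joint): Travel of the black V pad against its spring along the seat's x, in m: 0 relaxed, 0.040 end stop; 400 N/m, so 0.020 is 8 N. V 40 mm wide, upright faces 15 degrees off square, opening to the front, 15 to 100 mm above the bench. The black pointer on it runs over the housing's top: tip in the green field from 0.012 to 0.028, in the red beyond.
- bottle_b_mid (a point): Bystander: standing sauce bottle, same shape, red cap, yellow label, 170 mm tall; point on its axis at half its height.
- bottle_c_mid (a point): Bystander: standing sauce bottle, same shape, red cap, white label; point at half its height.
- bottle_d_mid (a point): Bystander: standing sauce bottle, same shape, yellow cap, red label; point at half its height.
- jar_a_mid (a point): Bystander: jar with green lid, 66 mm in diameter, 85 mm tall, on the far side of the bench; point at half its height.
- jar_b_mid (a point): Bystander: jar with red lid, same size; point at half its height.
- jar_tray: Fixed cardboard tray 190 x 130 mm with six small green-lidded jars, 71 mm high in all, on the other side of the bottle from the jig; origin under its centre.
- bottle: The fallen bottle itself; origin at the centre of its bottom, z axis from bottom to cap.
- jig: The strapping jig as a whole, fixed; same axes as the seat; origin on the bench, 29 mm beyond the seat point along x.

How it is judged (in metres and radians):
On the way:
1. the bottle stands upright on the jig's foot plate, in front of the V pad (angle between bottle_mid's own z axis and vertical below 0.1 rad and z of bottle_mid in the frame of seat between 0.081 and 0.09 m and x of bottle_mid in the frame of seat above -0.08 m and y of bottle_mid in the frame of seat between -0.05 and 0.05 m), for 0.2 s.
At the end, for the whole second after the job is handed in: Throughout the last second, robot still pushing: bottle upright within 0.10 rad, its bottom within 4 mm of the foot plate, centred in the V within 10 mm, at rest, pressing the pad with 4 to 13.5 N, pad in by 11.5 to 28.5 mm (green); the robot itself does not touch the pad (angle between bottle_mid's own z axis and vertical below 0.1 rad and z of bottle_mid in the frame of seat between 0.081 and 0.09 m and x of bottle_mid in the frame of seat above 0.006 m and y of bottle_mid in the frame of seat between -0.01 and 0.01 m and value of joint pad between 0.0115 and 0.0285 m and contact force between bottle and pad between 4 and 13.5 N and contact force between each of the fingers, the arm and pad below 0.5 N and linear speed of bottle below 0.02 m/s); the arm keeps its last pose, push and grip.
It fails at once if the pad is driven deep into the red (more than 33 mm) (value of joint pad above 0.033 m).
It fails at once if another bottle is knocked over or shifted by more than 25 mm (distance of any of bottle_b_mid, bottle_c_mid, bottle_d_mid from where it was at the start of the episode above 0.025 m or angle between any of bottle_b_mid, bottle_c_mid, bottle_d_mid's own z axis and vertical above 0.35 rad).
It fails at once if a jar is knocked over or shifted by more than 25 mm (distance of any of jar_a_mid, jar_b_mid from where it was at the start of the episode above 0.025 m or angle between any of jar_a_mid, jar_b_mid's own z axis and vertical above 0.35 rad).
It also fails if it takes over 51 s, if anything falls off the work surface, if the arm or the gripper's body presses on something with over 40 N, if the wrist force passes 120 N, or if a joint passes its speed limit or range.

## Working session

There is one attempt and no reset: what is moved stays moved. The work goes in short steps, Python scripts to look and compute and a tool call to move; the robot and the scene stay as the last step left them, time stands still between calls to the robot, and variables do not carry over. Pictures are saved under pics/ and viewed, and the job is handed in when it is done.

Besides the shell and the picture viewer there is one more tool, called after "Request:" as name(argument=value, ...), one argument or row to a line, values as JSON. servo_tool: Moves the arm, as the interface text tells. Its arguments: {"type":"object","properties":{"increments":{"type":"array","items":{"type":"array","items":{"type":"array","items":{"type":"number"}}}},"squeeze":{"type":"number"}},"required":["increments"]}

```bash
ls; mkdir -p pics; python3 - <<'E'
from cell import env
import cv2,numpy as np
o=env.get_obs();print(o)
for n in("scene","top"):
    c=env.read_camera(n);cv2.imwrite(f"pics/{n}0.png",c["frame"]);print(n,c["intrinsics"],c["rvec"],c["tvec"]);np.savez(f"{n}.npz",**c)
E
```

```text
pics
{'time_s': 0.0, 'qpos': array([74.49148879, 18.43883353, -4.01612902, 83.17317796,  1.29502754,
       78.54112326, -3.2605389 ]), 'joint_velocities': array([-0.07455775, -0.01771333, -0.05853171, -0.08923612, -0.05469063,
        0.08722196, -0.00674893]), 'effort': array([-9.17123289e-04, -4.91293180e+01, -4.03952077e-01, -3.12526989e+01,
       -6.38301973e-02,  4.35031636e-02,  1.16165279e-04]), 'tool_pos': array([ 0.18241655, -0.62331301,  0.22147927]), 'tool_rot': array([-1.79892111e+02,  5.53436142e-03,  1.63182615e+01]), 'force': array([-0.43218464, -0.08682271, -0.69625238]), 'wrist_torque': array([ 0.03531052, -0.00875768,  0.01513872]), 'grip_width': 0.08703570491883414}
scene [[408.43686502   0.         311.40325645]
 [  0.         408.43686502 200.2962592 ]
 [  0.           0.           1.        ]] [ 0.86592689  2.74914544 -0.75320889] [ 0.46374252 -0.26868116  1.51080077]
top [[361.80637778   0.         323.26911473]
 [  0.         361.80637778 199.20436077]
 [  0.           0.           1.        ]] [ 2.14334956 -2.20197808  0.08696419] [0.02563038 0.59471494 1.1793998 ]
```

View pics/scene0.png

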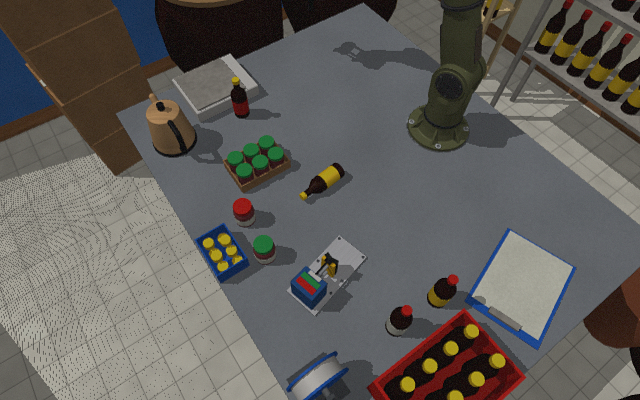

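View pics/top0.png

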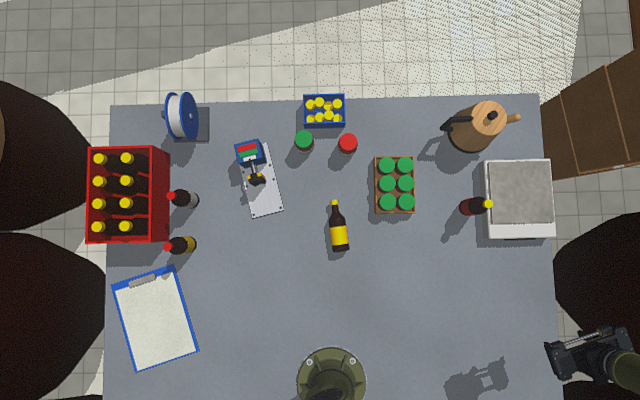

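The top view shows the fallen bottle with its bottom near (340,250) and its cap at (334,202). The jig is to its left, with the plate at about (262,190) and the housing at (248,152). The tray is to the right at (394,185), and the jars are at (304,140) and (348,142). Next I'll measure these.

```bash
cat > h.py <<'E'
import cv2,numpy as np
def load(n): return dict(np.load(f"{n}.npz"))
def ray(c,uv):
    R=cv2.Rodrigues(c["rvec"])[0];t=c["tvec"].ravel()
    d=R.T@np.linalg.inv(c["intrinsics"])@np.array([uv[0],uv[1],1.]);return -R.T@t,d
def plane(c,uv,z):
    o,d=ray(c,uv);return o+d*(z-o[2])/d[2]
def proj(c,P): return cv2.projectPoints(np.array(P,float).reshape(-1,3),c["rvec"],c["tvec"],c["intrinsics"],None)[0].reshape(-1,2)
def tri(cs,uvs):
    A=np.zeros((3,3));b=np.zeros(3)
    for c,u in zip(cs,uvs):
        o,d=ray(c,u);d=d/np.linalg.norm(d);M=np.eye(3)-np.outer(d,d);A+=M;b+=M@o
    return np.linalg.solve(A,b)
def crop(f,x0,y0,x1,y1,s,name): cv2.imwrite(name,cv2.resize(f[y0:y1,x0:x1],None,fx=s,fy=s,interpolation=cv2.INTER_CUBIC))
E
python3 - <<'E'
from h import *
t=load("top");s=load("scene")
crop(t["frame"],220,120,370,270,4,"pics/tc.png")
crop(s["frame"],270,150,400,320,4.5/1.3,"pics/sc.png")
for u in [(340,250),(334,202)]: print(plane(t,u,0.028))
for n,c in(("top",t),("scene",s)):
    h=cv2.cvtColor(c["frame"],cv2.COLOR_BGR2HSV)
    m=cv2.inRange(h,(20,120,90),(35,255,255))
    k,l,st,ce=cv2.connectedComponentsWithStats(m)
    for i in range(1,k):
        if st[i,4]>15: print(n,st[i],ce[i].round(1))
E
```

```text
[ 0.42606835 -0.0409277   0.028     ]
[ 0.58472842 -0.02584481  0.028     ]
top [306  97  36  25 564] [323.6 109.8]
top [ 93 153  14  11 121] [ 99.3 158. ]
top [120 152  14  12 119] [126.4 157.4]
top [257 173   8   6  22] [260.  174.9]
top [ 92 175  15  12 123] [ 98.7 180.6]
top [120 175  14  11 112] [125.8 179.9]
top [119 197  14  11 119] [125.4 202.3]
top [ 91 198  15  11 124] [ 98.2 203.1]
top [330 200   8   5  36] [333.9 202. ]
top [483 200  10   8  70] [487.5 203.5]
top [ 91 221  15  11 129] [ 97.5 226.1]
top [118 220  15  12 120] [124.9 225.4]
top [330 225  19  21 314] [338.6 235. ]
top [182 236  13  18 110] [189.2 243.9]
scene [486   0   6   8  32] [488.2   3. ]
scene [496   0   7  10  35] [499.    4.1]
scene [540  31  20  15 165] [548.5  38.5]
scene [555  38  21  19 213] [563.7  49. ]
scene [572  48  22  21 229] [581.2  60.4]
scene [590  61  24  20 237] [599.3  72.5]
scene [608  74  24  20 255] [618.3  85.2]
scene [232  77   8   8  49] [235.   80.4]
scene [628  86  12  21 168] [634.6  97.8]
scene [318 166  22  22 273] [329.6 175.2]
scene [299 192   8   8  49] [302.8 195.4]
scene [218 233  24  31 290] [228.8 246.8]
scene [203 238  26  34 334] [215.1 254.2]
scene [321 256   5  10  29] [322.9 259.9]
scene [327 263   9  13  45] [332.  267.5]
scene [326 268   6   9  17] [328.5 272.2]
scene [428 286  21  20 167] [435.3 298.2]
scene [464 324  15  15 170] [471.  331.1]
scene [443 341  16  15 176] [450.6 347.9]
scene [489 353  17  15 187] [496.8 360.4]
scene [422 358  16  15 182] [429.6 365.3]
scene [468 371  17  16 201] [476.4 378.7]
scene [400 377  15  15 185] [407.3 384. ]
scene [447 390  17  10 133] [454.9 395.2]
```

View pics/tc.png

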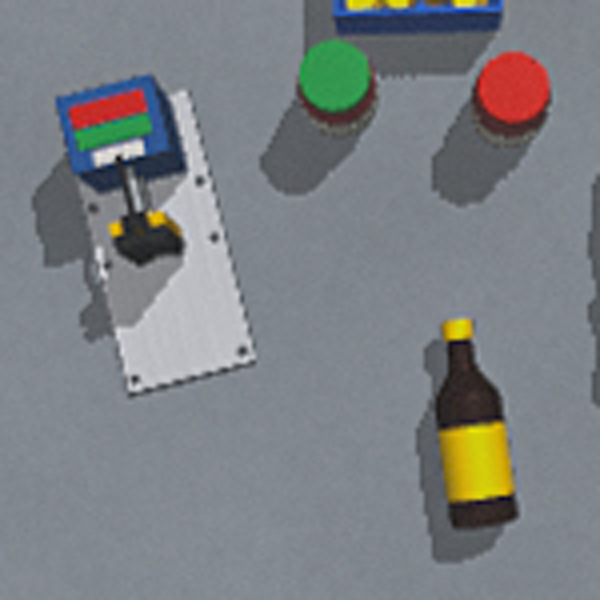

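View pics/sc.png

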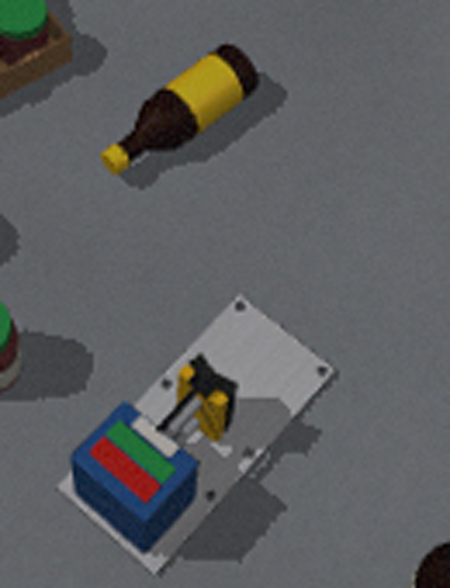

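```bash
python3 - <<'E'
from h import *
t=load("top");s=load("scene")
T=lambda p:(p[0]/4+220-.4,p[1]/4+120-.4)
k=4.5/1.3
S=lambda p:(p[0]/k+270-.4,p[1]/k+150-.4)
print("front corners top");A=[plane(t,T(p),.008) for p in[(130,395),(255,360),(186,90)]];print(np.round(A,4),np.linalg.norm(A[0]-A[1]),np.linalg.norm(A[2]-A[1]))
B=[plane(s,S(p),.008) for p in[(337,372),(240,295),(158,573),(58,487)]];print(np.round(B,4),np.linalg.norm(B[0]-B[1]),np.linalg.norm(B[2]-B[0]))
H=[plane(t,T(p),.1) for p in[(57,97),(152,74),(186,163),(86,188)]];print("housing top",np.round(H,4),[np.linalg.norm(H[i]-H[(i+1)%4]) for i in range(4)])
print("cap",tri([t,s],[(333.9,202),(302.8,195.4)]), plane(t,(333.9,202),.036),plane(s,(302.8,195.4),.036))
# bottle outline silhouettes: dark or yellow
for n,c,box in(("top",t,(325,195,355,255)),("scene",s,(296,160,348,204))):
    f=c["frame"].astype(int);x0,y0,x1,y1=box
    h=cv2.cvtColor(c["frame"],cv2.COLOR_BGR2HSV)
    m=((f.max(2)<60)&(f[...,2]>=f[...,0]-2))|(cv2.inRange(h,(15,110,60),(35,255,255))>0)
    mm=np.zeros(m.shape,np.uint8);mm[y0:y1,x0:x1]=m[y0:y1,x0:x1]
    k_,l,st,ce=cv2.connectedComponentsWithStats(mm);i=1+np.argmax(st[1:,4]);print(n,st[i],ce[i])
    v=np.where(l==i,255,0).astype(np.uint8)
    crop(v,x0-5,y0-5,x1+5,y1+5,6,f"pics/m_{n}.png")
    P=np.argwhere(l==i)[:,::-1].astype(float)
    # map mask pixels to plane z=.028 and pca
    W=np.array([plane(c,p,.028)[:2] for p in P]);mu=W.mean(0);u=np.linalg.svd(W-mu,full_matrices=False)[2][0];u=u*np.sign(u[0])
    a=(W-mu)@u;b=(W-mu)@np.array([-u[1],u[0]])
    print(mu,u,np.degrees(np.arctan2(u[1],u[0])),a.min(),a.max(),b.min(),b.max(), "ends",mu+u*a.min(),mu+u*a.max())
E
```

```text
front corners top
[[0.5386 0.2514 0.008 ]
 [0.5652 0.1454 0.008 ]
 [0.799  0.2008 0.008 ]] 0.10927826831157045 0.24022367784444887
[[0.5391 0.2548 0.008 ]
 [0.5638 0.1464 0.008 ]
 [0.769  0.3082 0.008 ]
 [0.7962 0.2015 0.008 ]] 0.11115384940819643 0.23601699707609475
housing top [[0.7729 0.2884 0.1   ]
 [0.7894 0.2126 0.1   ]
 [0.7169 0.1865 0.1   ]
 [0.6991 0.2658 0.1   ]] [np.float64(0.07750991175330206), np.float64(0.07703554283778999), np.float64(0.0812719785478783), np.float64(0.07717714551206861)]
cap [ 0.58377178 -0.02492604  0.03307381] [ 0.58410186 -0.02533101  0.036     ] [ 0.58420513 -0.0229297   0.036     ]
top [329 200  20  52 655] [337.70381679 229.47480916]
[ 0.49357324 -0.03539474] [0.99310987 0.11718699] 6.729783693745341 -0.07090944261169992 0.09968625715906397 -0.028305984869571352 0.027472928902996314 ends [ 0.42315237 -0.04370441] [ 0.59257264 -0.02371281]
scene [299 163  46  37 700] [323.59142857 180.12142857]
[ 0.49073942 -0.03671365] [0.99106363 0.13338994] 7.6655281598997815 -0.08295960869050142 0.10231521190598467 -0.03131501193292825 0.032592885411291746 ends [ 0.40852117 -0.04777962] [ 0.59214031 -0.02306583]
```

Request:
servo_tool(
  increments=[
    [[0.0,0.0,-0.04,0,0,0,1],[0.02,-0.02,-0.08,0,0,0,1],[0.045,-0.046,-0.09,0,0,0,1],[0.075,-0.078,-0.09,0,0,0,1],[0.105,-0.109,-0.09,0,0,0,1],[0.135,-0.14,-0.09,0,0,0,1],[0.165,-0.171,-0.09,0,0,0,1],[0.195,-0.202,-0.09,0,0,0,1],[0.225,-0.233,-0.09,0,0,0,1],[0.255,-0.264,-0.09,0,0,0,1]],
  ],
)

```text
time_s: 1.1
tool_pos: [0.3535, -0.297, 0.3122]
tool_rot: [-180.0, 0.0, 16.3]
force: [1.0, -0.2, 0.5]
grip_width: 0.0865
```

```bash
cat > log.py <<'E'
from cell import env
import numpy as np,json
np.set_printoptions(suppress=True,precision=4)
o=env.get_obs()
open("log.txt","a").write(json.dumps({k:np.asarray(v).tolist() for k,v in o.items()})+"\n")
print(o["time_s"],"q",o["qpos"].round(2),"p",o["tool_pos"],"rot",o["tool_rot"],"F",o["force"],"tau",o["wrist_torque"],"w",o["grip_width"])
E
python3 log.py
```

```text
1.1 q [ 57.88  -5.87 -19.33  99.37  -1.92  86.19 -34.91] p [ 0.3535 -0.297   0.3122] rot [-179.997     0.0265   16.3143] F [ 1.0217 -0.2026  0.5178] tau [-0.0066  0.0056  0.0028] w 0.08646794785995117
```

```bash
cat > kin.py <<'E'
import numpy as np,json,itertools
from scipy.spatial.transform import Rotation as R
S=[-1,1,-1,1,-1,1,-1]
def rots(q,S=S):
    return [R.from_euler(a,s*x,degrees=True) for a,s,x in zip("zyzyzyz",S,q)]
C0=R.from_euler("z",0,degrees=True)
def basis(q,S=S):
    # position = sum of R_i * (x,z) offsets after each joint; 
    T=R.identity();cols=[np.array([0,0,1.])]
    Ts=[]
    for r in rots(q,S): T=T*r;Ts.append(T)
    return Ts
if __name__=="__main__":
    D=[json.loads(l) for l in open("log.txt")]
    D.append(dict(qpos=[74.49148879,18.43883353,-4.01612902,83.17317796,1.29502754,78.54112326,-3.2605389],tool_rot=[-179.892111,.00553,16.3182615],tool_pos=[.18241655,-.62331301,.22147927]))
    res=[]
    for s in itertools.product([-1,1],repeat=4):
        SS=[-1,1,s[0],1,s[1],1,s[2]]
        if s[3]==1: pass
        Q=[ (basis(d["qpos"],SS)[-1].inv()*R.from_euler("xyz",d["tool_rot"],degrees=True)) for d in D]
        m=R.concatenate(Q).mean();e=max((m.inv()*x).magnitude()*57.3 for x in Q)
        res.append((e,SS,m.as_rotvec(degrees=True)))
    res.sort(key=lambda r:r[0]);[print(r) for r in res[:5:2]]
E
python3 kin.py
```

```text
(2.181966833461615e-06, [-1, 1, -1, 1, -1, 1, -1], array([-1.78646236e-06,  1.63743807e-06,  9.00000000e+01]))
(3.096244265090249, [-1, 1, -1, 1, 1, 1, -1], array([ 0.56539251,  1.04586465, 89.86768074]))
(15.037031382550255, [-1, 1, 1, 1, 1, 1, -1], array([ 9.63758668e-03, -3.15968239e-02,  6.68235319e+01]))
```

Request:
servo_tool(
  increments=[
    [[0.02,-0.021,0.0,0,0,-8,1],[0.04,-0.042,0.0,0,0,-16,1],[0.06,-0.063,0.0,0,0,-24,1],[0.08,-0.084,0.0,0,0,-32,1],[0.1,-0.105,0.0,0,0,-40,1],[0.12,-0.125,0.01,0,0,-48,1],[0.14,-0.146,0.02,0,0,-56,1],[0.16,-0.167,0.03,0,0,-64,1],[0.18,-0.188,0.04,0,0,-72,1],[0.2,-0.208,0.05,0,0,-80,1],[0.204,-0.212,0.06,0,0,-88,1],[0.204,-0.212,0.06,0,0,-96,1],[0.204,-0.212,0.06,0,0,-104,1],[0.204,-0.212,0.06,0,0,-112,1],[0.204,-0.212,0.06,0,0,-120,1],[0.204,-0.212,0.06,0,0,-128,1],[0.204,-0.212,0.06,0,0,-136,1],[0.204,-0.212,0.06,0,0,-144,1],[0.204,-0.212,0.06,0,0,-152,1],[0.204,-0.212,0.06,0,0,-160,1]],
  ],
)

```text
time_s: 3.1
tool_pos: [0.489, -0.038, 0.2521]
tool_rot: [-180.0, -0.0, 176.7]
force: [-0.4, -0.9, -0.0]
grip_width: 0.0872
```

```bash
python3 log.py; python3 kin.py; cat >> kin.py <<'E'

E
cat > fit.py <<'E'
from kin import *
D=[json.loads(l) for l in open("log.txt")]
D.append(dict(qpos=[74.49148879,18.43883353,-4.01612902,83.17317796,1.29502754,78.54112326,-3.2605389],tool_pos=[.18241655,-.62331301,.22147927]))
A=[];b=[]
for d in D:
    T=[t.as_matrix() for t in basis(d["qpos"])]
    z=[0,0,1.]
    c=[z,T[2][:,2],T[4][:,2],T[5][:,2],T[2][:,0],T[3][:,0],T[5][:,0]]
    A.append(np.array(c).T);b.append(d["tool_pos"])
A=np.vstack(A);b=np.hstack(b)
for cols in ([0,1,2,3],[0,1,2,3,4,5],[0,1,2,3,4,5,6]):
    x,r,k,s=np.linalg.lstsq(A[:,cols],b,rcond=None);print(cols,x.round(4),"maxerr",abs(A[:,cols]@x-b).max(),k)
E
python3 fit.py
```

```text
3.1 q [ 37.49  -0.68 -35.52 101.4   -0.4   79.2   88.7 ] p [ 0.489  -0.038   0.2521] rot [-179.9998   -0.0487  176.6512] F [-0.4067 -0.9427 -0.0071] tau [ 0.0991 -0.1228  0.0047] w 0.0871751628602967
(2.9092890677580865e-06, [-1, 1, -1, 1, -1, 1, -1], array([-1.19097490e-06,  1.09162543e-06,  9.00000000e+01]))
(3.4444970388230547, [-1, 1, -1, 1, 1, 1, -1], array([ 0.16529981,  0.49476481, 89.96341932]))
(31.852669040802855, [-1, 1, 1, 1, 1, 1, -1], array([ 2.02717431e-02, -8.04655956e-03,  5.09685030e+01]))
[0, 1, 2, 3] [60.1417  0.6973  0.5532 60.4799] maxerr 0.026319231469885393 4
[0, 1, 2, 3, 4, 5] [ 1.239536e+02  8.676000e-01  6.523000e-01  1.246990e+02 -8.430000e-02
 -2.526000e-01] maxerr 0.029974604101442863 6
[0, 1, 2, 3, 4, 5, 6] [ 1.355174e+02  9.039000e-01  5.551000e-01  1.363293e+02 -7.300000e-02
 -2.698000e-01 -9.160000e-02] maxerr 0.030519915856216107 7
```

Request:
servo_tool(
  increments=[
    [[0,0,0,0,0,-5,1],[0,0,0,0,0,-10,1]],
  ],
)

```text
time_s: 3.3
tool_pos: [0.489, -0.0381, 0.2521]
tool_rot: [180.0, -0.0, -173.5]
force: [-0.2, 0.5, -0.2]
grip_width: 0.0871
```

```bash
python3 log.py
```

```text
3.3 q [ 37.43  -0.68 -35.45 101.4   -0.4   79.2   98.58] p [ 0.489  -0.0381  0.2521] rot [ 179.9952   -0.0479 -173.4741] F [-0.1888  0.4687 -0.1935] tau [ 0.1346 -0.1829 -0.0183] w 0.0870762265218484
```

Request:
servo_tool(
  increments=[
    [[0,0,0,0,7,0,1],[0,0,0,0,14,0,1],[0,0,0,0,20,0,1]],
  ],
)

```text
time_s: 3.6
tool_pos: [0.4896, -0.0386, 0.2527]
tool_rot: [-179.9, -20.2, -173.8]
force: [0.2, 0.2, 0.6]
grip_width: 0.0869
```

```bash
python3 log.py
```

```text
3.6 q [ 30.32  17.84 -37.87  86.51  10.4   99.64  88.03] p [ 0.4896 -0.0386  0.2527] rot [-179.9379  -20.2229 -173.7531] F [0.171  0.1509 0.6295] tau [ 0.1659 -0.5503  0.0037] w 0.08692845371650161
```

Request:
servo_tool(
  increments=[
    [[0,0,0.05,0,0,0,1],[0,0,0.06,0,0,0,1]],
  ],
)

```text
time_s: 3.8
tool_pos: [0.4653, -0.0402, 0.1909]
tool_rot: [179.8, -20.6, -173.6]
force: [-1.0, -0.5, -0.5]
grip_width: 0.0871
```

```bash
python3 log.py; python3 fit.py
```

```text
3.8 q [ 31.57  17.29 -37.64  94.42  10.17  92.63  88.27] p [ 0.4653 -0.0402  0.1909] rot [ 179.8014  -20.602  -173.5754] F [-1.0176 -0.5365 -0.5369] tau [ 0.0735 -0.4814  0.0083] w 0.08708060585061565
[0, 1, 2, 3] [0.2315 0.5227 0.5039 0.4074] maxerr 0.02731118481019057 4
[0, 1, 2, 3, 4, 5] [ 0.1981  0.4867  0.4968  0.4057 -0.0018 -0.067 ] maxerr 0.028751057692811388 6
[0, 1, 2, 3, 4, 5, 6] [ 0.198   0.4871  0.4928  0.4056 -0.0042 -0.0664 -0.0065] maxerr 0.028725046992374603 7
```

```bash
cat > fit2.py <<'E'
from kin import *
D=[json.loads(l) for l in open("log.txt")]
D.append(dict(qpos=[74.49148879,18.43883353,-4.01612902,83.17317796,1.29502754,78.54112326,-3.2605389],tool_pos=[.18241655,-.62331301,.22147927]))
names=["x","y","z"]+[f"T{k}{a}" for k in range(1,8) for a in "xyz"]
def cols(q):
    T=[np.eye(3)]+[t.as_matrix() for t in basis(q)]
    return np.hstack(T)
A=np.vstack([cols(d["qpos"]) for d in D]);b=np.hstack([d["tool_pos"] for d in D])
base=[names.index(n) for n in("z","T2z","T4z","T6z")]
c2=[i for i in range(len(names)) if i not in base]
for k in(1,2):
  out=[]
  for c in itertools.combinations(c2,k):
    x,_,rk,_=np.linalg.lstsq(A[:,base+list(c)],b,rcond=None);out.append((abs(A[:,base+list(c)]@x-b).max(),[names[i] for i in base+list(c)],x.round(4)))
  out.sort(key=lambda o:o[0])
  for o in out[:6]: print(o)
E
python3 fit2.py
```

```text
(np.float64(0.002860659370256924), ['z', 'T2z', 'T4z', 'T6z', 'T1y'], array([ 0.2441,  0.4624,  0.5182,  0.3574, -0.0281]))
(np.float64(0.002860659370256924), ['z', 'T2z', 'T4z', 'T6z', 'T2y'], array([ 0.2441,  0.4624,  0.5182,  0.3574, -0.0281]))
(np.float64(0.0034374842084438084), ['z', 'T2z', 'T4z', 'T6z', 'T3y'], array([ 0.2555,  0.4758,  0.5066,  0.3833, -0.0239]))
(np.float64(0.0034374842084441415), ['z', 'T2z', 'T4z', 'T6z', 'T4y'], array([ 0.2555,  0.4758,  0.5066,  0.3833, -0.0239]))
(np.float64(0.003722080481843748), ['z', 'T2z', 'T4z', 'T6z', 'T6y'], array([ 0.256 ,  0.4747,  0.5066,  0.3839, -0.0239]))
(np.float64(0.003722080481843859), ['z', 'T2z', 'T4z', 'T6z', 'T5y'], array([ 0.256 ,  0.4747,  0.5066,  0.3839, -0.0239]))
(np.float64(4.114252350839731e-05), ['z', 'T2z', 'T4z', 'T6z', 'T1y', 'T3y'], array([ 0.2495,  0.4678,  0.5131,  0.3686, -0.0156, -0.0109]))
(np.float64(4.114252350850833e-05), ['z', 'T2z', 'T4z', 'T6z', 'T2y', 'T3y'], array([ 0.2495,  0.4678,  0.5131,  0.3686, -0.0156, -0.0109]))
(np.float64(4.1142523508563844e-05), ['z', 'T2z', 'T4z', 'T6z', 'T2y', 'T4y'], array([ 0.2495,  0.4678,  0.5131,  0.3686, -0.0156, -0.0109]))
(np.float64(4.1142523508674866e-05), ['z', 'T2z', 'T4z', 'T6z', 'T1y', 'T4y'], array([ 0.2495,  0.4678,  0.5131,  0.3686, -0.0156, -0.0109]))
(np.float64(0.0012706618726207042), ['z', 'T2z', 'T4z', 'T6z', 'T2y', 'T7x'], array([ 0.2479,  0.4617,  0.5189,  0.3606, -0.0271,  0.0024]))
(np.float64(0.0012706618726207597), ['z', 'T2z', 'T4z', 'T6z', 'T1y', 'T7x'], array([ 0.2479,  0.4617,  0.5189,  0.3606, -0.0271,  0.0024]))
```

```bash
cat > ik.py <<'E'
from kin import *
from scipy.optimize import least_squares
P=dict(d=.2495,l1=.4678,l2=.5131,l3=.3686,y2=-.0156,y4=-.0109)
LO=np.array([-163.93,-17.29,-79.2,3.27,-89.18,5.43,-154.24]);HI=np.array([163.93,119.83,71.16,140.29,269.18,117.66,154.24])
CZ=R.from_euler("z",90,degrees=True)
def fk(q):
    T=basis(q);M=[t.as_matrix() for t in T]
    el=np.array([0,0,P["d"]])+M[1][:,1]*P["y2"]+M[1][:,2]*P["l1"]
    wr=el+M[3][:,1]*P["y4"]+M[3][:,2]*P["l2"]
    return wr+M[5][:,2]*P["l3"],T[6]*CZ,el,wr
def ik(p,Rt,q0,w=0.002,m=1.0):
    f=lambda q:np.r_[(fk(q)[0]-p)*20,(fk(q)[1]*Rt.inv()).as_rotvec()*5,w*(q-q0)/10]
    s=least_squares(f,np.clip(q0,LO+m+.1,HI-m-.1),bounds=(LO+m,HI-m),x_scale=10.)
    pp,rr,el,wr=fk(s.x);return s.x,np.linalg.norm(pp-p)*1e3,(rr*Rt.inv()).magnitude()*57.3
SEAT=np.array([.6257,.2170,.008]);YAW=13.3
E=np.array([np.cos(np.radians(YAW)),np.sin(np.radians(YAW)),0])
def Rup(a,yaw=YAW):
    a=np.radians(a);y=np.radians(yaw);f=np.array([np.cos(y),np.sin(y),0]);u=np.array([0,0,1.])
    z=f*np.cos(a)-u*np.sin(a); x=-u*np.cos(a)-f*np.sin(a); return R.from_matrix(np.array([x,np.cross(z,x),z]).T)
def tcp_up(s,dz,g,a,yaw=YAW):
    r=Rup(a,yaw);return SEAT+E*s+np.array([0,0,g+dz])+r.as_matrix()[:,2]*.019,r
E
python3 - <<'E'
from ik import *
np.set_printoptions(suppress=True,precision=1)
D=[json.loads(l) for l in open("log.txt")]
print(fk(D[-1]["qpos"])[0],D[-1]["tool_pos"])
rng=np.random.default_rng(0)
for a in(0,10,20,30,40):
  for s,dz in((-.045,.04),(-.045,0),(.02,0)):
    p,r=tcp_up(s,dz,.07,a);S=[]
    for k in range(25):
        q0=rng.uniform(LO,HI);q0[4]=rng.uniform(90,220);q,e,o=ik(p,r,q0)
        if e<1 and o<.5: S.append(q)
    print(a,s,dz,len(S));
    S.sort(key=lambda q:np.abs(q-np.array(D[-1]["qpos"])).max())
    for q in S[:3]: print("   ",q,"elbow",(fk(q)[2]*100),"wr",fk(q)[3]*100)
E
```

```text
[ 0.5 -0.   0.2] [0.46525491978534805, -0.04022697698161463, 0.19094387203147592]
0 -0.045 0.04 0
0 -0.045 0 0
0 0.02 0 18
    [ -7.2  45.5 -20.4 134.5 171.7  90.3 -75.5] elbow [33.3  2.7 57.7] wr [30.5 14.1  7.8]
    [  4.6  49.3 -31.1 134.2 176.7  90.5 -66.9] elbow [35.2 -4.4 55.4] wr [30.5 14.1  7.8]
    [  7.2  50.5 -33.4 134.1 177.9  90.4 -64.9] elbow [35.6 -6.  54.7] wr [30.5 14.1  7.8]
10 -0.045 0.04 0
10 -0.045 0 0
10 0.02 0 18
    [  3.3  37.5 -31.6 136.5 167.5  73.4 -69.3] elbow [28.3 -3.2 62.1] wr [31.  14.2 13.9]
    [ 12.2  41.3 -40.2 136.3 169.2  74.2 -63. ] elbow [29.9 -8.1 60.1] wr [31.  14.2 13.9]
    [ 19.   45.4 -46.6 136.1 170.8  74.8 -57.3] elbow [ 31.  -12.3  57.8] wr [31.  14.2 13.9]
20 -0.045 0.04 0
20 -0.045 0 0
20 0.02 0 19
    [ 34.3  47.2 -64.5 135.5 158.9  61.4 -41.1] elbow [ 27.5 -20.6  56.7] wr [32.5 14.6 19.8]
    [ 43.4  65.6 -75.1 135.4 160.7  66.8 -22. ] elbow [ 29.9 -30.4  44.3] wr [32.5 14.6 19.8]
    [ 45.8  73.6 -78.2 135.4 161.9  68.9 -14.2] elbow [ 30.2 -33.2  38.2] wr [32.5 14.6 19.8]
30 -0.045 0.04 0
30 -0.045 0 0
30 0.02 0 21
    [ 43.6  52
[... 450 characters left out ...]
 [32.1 14.5 34.3]
    [ 49.4   8.  -78.2 134.8 111.9  18.1 -26.8] elbow [ 3.  -5.9 71.3] wr [32.1 14.5 34.3]
40 -0.045 0 18
    [ 46.   25.8 -78.2 135.9 119.3  33.7 -24.1] elbow [ 13.  -15.7  67.1] wr [32.1 14.5 30.3]
    [ 46.   25.8 -78.2 135.9 119.3  33.7 -24.1] elbow [ 13.  -15.7  67.1] wr [32.1 14.5 30.3]
    [ 46.   25.8 -78.2 135.9 119.3  33.7 -24.1] elbow [ 13.  -15.7  67.1] wr [32.1 14.5 30.3]
40 0.02 0 23
    [ 42.3  39.5 -76.9 127.8 117.8  41.  -11.6] elbow [ 21.  -21.2  61. ] wr [38.5 16.  30.3]
    [ 42.5  40.2 -77.4 127.7 117.8  41.6 -11.1] elbow [ 21.2 -21.6  60.7] wr [38.5 16.  30.3]
    [ 42.8  40.7 -77.7 127.7 117.9  42.  -10.8] elbow [ 21.4 -21.9  60.4] wr [38.5 16.  30.3]
```

```bash
cat > g.py <<'E'
from ik import *
np.set_printoptions(suppress=True,precision=1)
rng=np.random.default_rng(1)
seeds=[rng.uniform(LO,HI) for _ in range(10)]
for q in seeds:q[4]=rng.uniform(90,220);q[5]=60;q[3]=130
for a in(20,30,35,40):
  for dy in(-14,-7,0,7,14):
    out=[]
    for s,dz in((-.02,.03),(.025,0)):
      p,r=tcp_up(s,dz,.078,a,YAW+dy);S=[]
      for q0 in seeds:
        q,e,o=ik(p,r,q0,w=.0005,m=2)
        if e<1 and o<.5:
            S.append((min((q-LO).min(),(HI-q).min()),q))
      S.sort(key=lambda t:-t[0]);out.append(S[0] if S else None)
    print(a,dy,out)
E
python3 g.py
```

```text
20 -14 [(np.float64(3.5446200038721827), array([ 10.2,  27. , -53.9, 136.7, 130.1,  66.6, -53.8])), (np.float64(8.935118166489303), array([  5.9,  33.8, -47. , 131.4, 135.3,  67.3, -54.1]))]
20 -7 [None, (np.float64(6.236908364421083), array([  5.4,  29.4, -40.7, 134.1, 145.5,  59.2, -59.9]))]
20 0 [None, (np.float64(4.585120040502403), array([  6.2,  26.6, -35.2, 135.7, 158.9,  53.1, -66.7]))]
20 7 [None, (np.float64(4.126591638779132), array([  9.1,  25.4, -31.6, 136.2, 174.5,  48.7, -74. ]))]
20 14 [None, (np.float64(4.900298074397796), array([ 13.9,  25.5, -30.2, 135.4, 191.3,  45.7, -81.5]))]
30 -14 [(np.float64(6.448644973651028), array([ 14.9,  17.9, -56.5, 133.8, 116. ,  48.9, -43.9])), (np.float64(11.414456636504696), array([  9. ,  26.2, -48.8, 128.9, 121.9,  51.3, -44.9]))]
30 -7 [(np.float64(3.8694910439706405), array([ 10.3,  12. , -45.9, 136.4, 127.4,  37.7, -51.2])), (np.float64(8.897140012769853), array([  3.9,  20.6, -38. , 131.4, 132.8,  40.7, -52.4]))]
30 0 [(np.float64(2.2675034009310195), array([  9.1,   9.2, -38.6, 138. , 145.4,  30.2, -62.2])), (np.float64(7.33
[... 1676 characters left out ...]
,  25.7, -25. ])), (np.float64(13.818297438422434), array([ 10.7,  17.8, -43.7, 126.5, 109.9,  29. , -29.3]))]
40 0 [(np.float64(7.657551338436406), array([  9.1,   5.3, -37.1, 132.6, 115.6,  14.7, -33.4])), (np.float64(10.395893424099373), array([-11.5,  12.5, -15.3, 128.4, 129.3,  15.8, -46.4]))]
40 7 [(np.float64(2.1624536849159792), array([ -1.2,   3.9, -21.7, 133.4, 157.8,   7.6, -68.5])), (np.float64(5.9030904842663805), array([ -43.4,   12. ,   23. ,  129.9,  193.4,   11.3, -107. ]))]
40 14 [(np.float64(5.323858075463789), array([ -64.9,    3.4,   48.7,  135. ,  235.6,   12.3, -139.8])), (np.float64(10.544482575227448), array([ -53.4,   14.3,   38.8,  129.7,  232.1,   18.8, -139.9]))]
```

```bash
cat > plan.py <<'E'
from ik import *
np.set_printoptions(suppress=True,precision=4)
A=30.;G=.075
def Rlie(a,yaw):
    a=np.radians(a);y=np.radians(yaw);u=np.array([np.cos(y),np.sin(y),0]);d=np.array([0,0,-1.])
    z=d*np.cos(a)-u*np.sin(a);x=-u*np.cos(a)-d*np.sin(a);return R.from_matrix(np.array([x,np.cross(z,x),z]).T),u
def grasp(b=(.423,-.0437),yaw=7.,g=G,a=A,ext=.0165):
    r,u=Rlie(a,yaw);return np.array([*b,.028])+u*g+r.as_matrix()[:,2]*ext,r
def inc(p0,r0,p1,r1): return np.r_[r0.inv().apply(p1-p0),(r0.inv()*r1).as_rotvec(degrees=True)]
def last(): 
    d=[json.loads(l) for l in open("log.txt")][-1];return d,np.array(d["tool_pos"]),R.from_euler("xyz",d["tool_rot"],degrees=True)
E
python3 - <<'E'
from plan import *
d,p0,r0=last()
pg,rg=grasp();print(pg)
q=np.array(d["qpos"])
q1,e,o=ik(pg,rg,q);print("grasp q",q1,e,o)
z=rg.as_matrix()[:,2]
print("pre",inc(p0,r0,pg-z*.12,rg),"grasp",inc(p0,r0,pg,rg))
ql,e,o=ik(pg+[0,0,.24],rg,q1);print("lift",ql,e,o)
from ik import *
rng=np.random.default_rng(2)
for s,dz in((-.02,.06),(-.02,.03),(.025,0)):
    p,r=tcp_up(s,dz,G,A,3.);S=[]
    for k in range(20):
        q0=rng.uniform(LO,HI);q0[3:6]=[130,130,50]
        qq,e,o=ik(p,r,q0,w=.0005,m=2)
        if e<1 and o<.5:S.append((min((qq-LO).min(),(HI-qq).min()),qq))
    S.sort(key=lambda t:-t[0]);print(s,dz,p,[ (a,b.round(1)) for a,b in S[:3]])
E
```

```text
[ 0.4893 -0.0356  0.0137]
grasp q [ 22.7106  38.1081 -32.0654  91.8275  18.2365  86.4421  81.919 ] 0.0003887058912097812 0.00011019323345640963
pre [-0.1048  0.0024  0.0389  0.4444  9.3988 -0.5045] grasp [-0.0852  0.0014  0.1573  0.4444  9.3988 -0.5045]
lift [ 24.2172  25.2545 -34.7844  80.0624  12.4003 109.0401  86.1665] 0.00038689312456342817 9.091224793066452e-05
-0.02 0.06 [0.6227 0.2133 0.1335] [(np.float64(5.270425190082079), array([  3.9,   7.4, -41.6, 135. , 116.3,  36.2, -45.6])), (np.float64(4.234073083620871), array([-29.4,   4.8,  -7.8, 136.1, 116.3,  33.3, -48.7])), (np.float64(4.051521260981019), array([-34.8,   4.6,  -2.4, 136.2, 116.3,  33. , -49.1]))]
-0.02 0.03 [0.6227 0.2133 0.1035] [(np.float64(5.254882583196633), array([ 28.1,  23.4, -68. , 135. , 122.3,  50. , -40.7])), (np.float64(5.049610153308748), array([ 17.2,  16.7, -56. , 135.2, 121.8,  44.6, -46. ])), (np.float64(4.151886738782366), array([-15.3,  10. , -22.3, 136.1, 121.9,  37.8, -53.5]))]
0.025 0 [0.6665 0.2236 0.0735] [(np.float64(10.331941375250608), array([ 21. ,  31.6, -59.5, 130. , 128. ,  52.9, -40.5])), (np.float64(10.166362566015238), array([ 13.8,  26.7, -51.3, 130.1, 127.5,  48.8, -45.1])), (np.float64(9.985220489127073), array([  6.8,  23.6, -43.7, 130.3, 127.4,  46. , -48.5]))]
```

Request:
servo_tool(
  increments=[
    [[-0.04,0.001,0.01,0.2,5,-0.2,1],[-0.08,0.002,0.02,0.4,9.4,-0.5,1],[-0.105,0.002,0.039,0.4,9.4,-0.5,1],[-0.105,0.002,0.039,0.4,9.4,-0.5,1],[-0.105,0.002,0.039,0.4,9.4,-0.5,1]],
  ],
)

```text
time_s: 4.3
tool_pos: [0.5532, -0.029, 0.1246]
tool_rot: [-179.8, -29.4, -173.2]
force: [0.1, 0.2, -0.1]
grip_width: 0.0871
```

```bash
python3 log.py; python3 - <<'E'
from plan import *
d,p0,r0=last();pg,rg=grasp();print(inc(p0,r0,pg,rg))
from cell import env
import cv2
c=env.read_camera("top");np.savez("top1.npz",**c);cv2.imwrite("pics/top1.png",cv2.resize(c["frame"][150:300,220:420],None,fx=4,fy=4))
E
```

```text
4.3 q [ 21.53  38.14 -35.03  77.75  18.22 100.09  82.33] p [ 0.5532 -0.029   0.1246] rot [-179.816   -29.4382 -173.1533] F [ 0.1406  0.216  -0.1156] tau [ 0.179  -0.7179  0.0051] w 0.08706156028788228
[ 0.0014  0.0015  0.1281 -0.108   0.5616 -0.134 ]
```

View pics/top1.png

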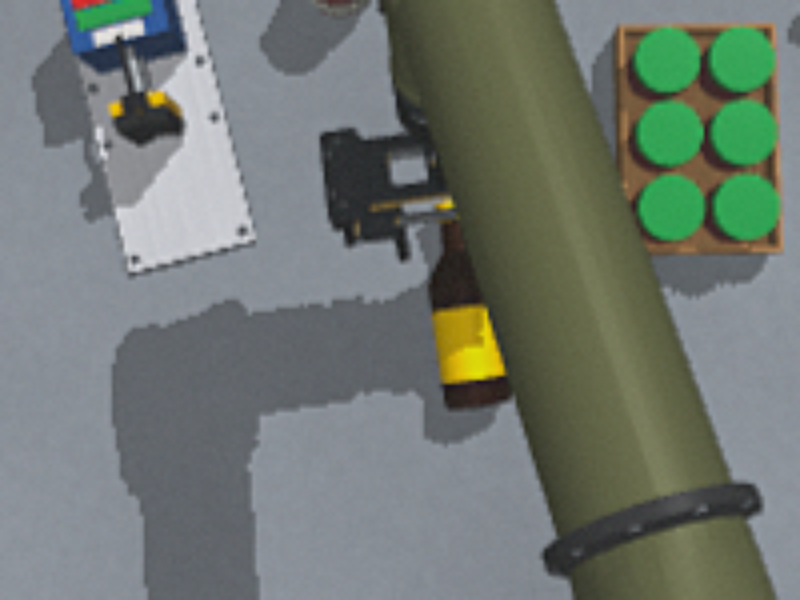

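```bash
python3 - <<'E'
from h import *
c=load("top1")
for u in((622,27),(640,247),(782,245)):
    uv=(u[0]/4+220,u[1]/4+150)
    print(plane(c,uv,0.0),plane(c,uv,.04),plane(c,uv,.071))
E
```

```text
[ 0.73895446 -0.17353743  0.        ] [ 0.73082174 -0.1678249   0.04      ] [ 0.72451889 -0.16339768  0.071     ]
[ 0.54955676 -0.18135305  0.        ] [ 0.54759793 -0.17538574  0.04      ] [ 0.54607984 -0.17076108  0.071     ]
[ 0.54800094 -0.30145814  0.        ] [ 0.54609283 -0.29157572  0.04      ] [ 0.54461404 -0.28391684  0.071     ]
```

Request:
servo_tool(
  increments=[
    [[0.0005,0.0005,0.03,0,0.5,0,1],[0.001,0.0015,0.06,0,0.5,0,1],[0.001,0.0015,0.09,0,0.5,0,1],[0.001,0.0015,0.11,0,0.5,0,1],[0.001,0.0015,0.12,0,0.5,0,1],[0.001,0.0015,0.128,0,0.5,0,1],[0.001,0.0015,0.128,0,0.5,0,1],[0.001,0.0015,0.128,0,0.5,0,1]],
  ],
)

```text
time_s: 5.15
tool_pos: [0.4912, -0.0355, 0.0138]
tool_rot: [-179.8, -29.8, -173.2]
force: [0.9, -0.6, 0.2]
grip_width: 0.0869
```

```bash
python3 log.py; python3 - <<'E'
from plan import *
d,p0,r0=last();pg,rg=grasp();print(inc(p0,r0,pg,rg))
from cell import env
import cv2
for n,(x0,y0,x1,y1) in(("scene",(250,120,400,240)),("top",(270,180,420,290))):
    c=env.read_camera(n);cv2.imwrite(f"pics/{n}2.png",cv2.resize(c["frame"][y0:y1,x0:x1],None,fx=4,fy=4))
E
```

```text
5.15 q [ 24.21  38.76 -34.33  91.66  19.56  86.73  80.73] p [ 0.4912 -0.0355  0.0138] rot [-179.7817  -29.7719 -173.1793] F [ 0.9168 -0.6352  0.2416] tau [ 0.1892 -0.6396 -0.006 ] w 0.08685652054819791
[ 0.0016  0.0001  0.001  -0.1289  0.2278 -0.1559]
```

View pics/scene2.png

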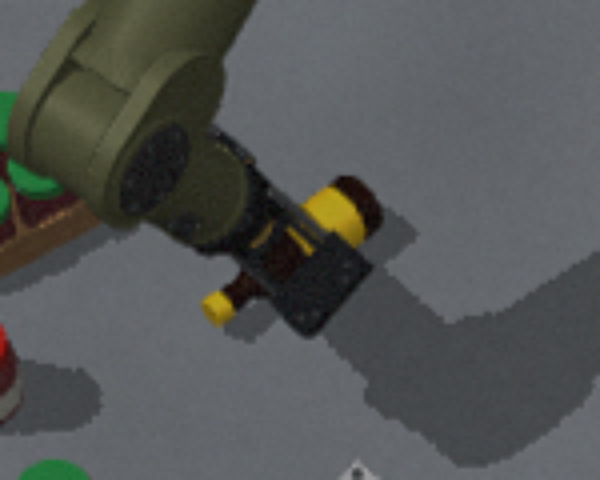

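View pics/top2.png

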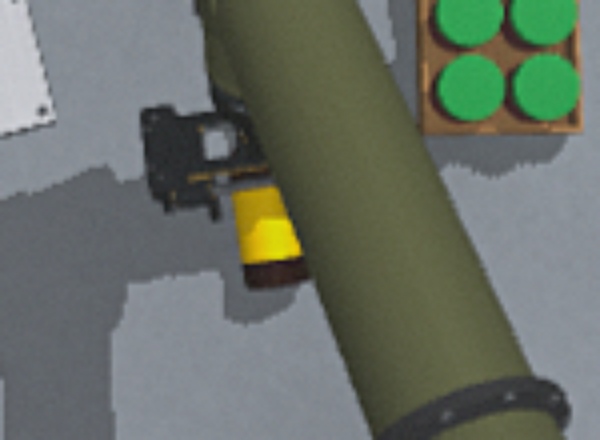

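The gripper straddles the bottle body, and the bottle hasn't been disturbed. Closing the jaws.

Request:
servo_tool(
  increments=[
    [[0,0,0,0,0,0,-1],[0,0,0,0,0,0,-1],[0,0,0,0,0,0,-1],[0,0,0,0,0,0,-1],[0,0,0,0,0,0,-1],[0,0,0,0,0,0,-1],[0,0,0,0,0,0,-1],[0,0,0,0,0,0,-1]],
  ],
  squeeze=40,
)

```text
time_s: 6.05
tool_pos: [0.4902, -0.0348, 0.0128]
tool_rot: [-179.9, -29.9, -173.1]
force: [0.4, 3.0, 2.8]
grip_width: 0.0554
```

```bash
python3 log.py; python3 - <<'E'
from plan import *
d,p0,r0=last()
u=r0.inv().apply([0,0,1]);print("up in tool",u,"0.24 up:",u*.24)
E
```

```text
6.05 q [ 24.19  38.84 -34.34  91.73  19.52  86.71  80.72] p [ 0.4902 -0.0348  0.0128] rot [-179.8769  -29.9    -173.1089] F [0.3872 3.025  2.7888] tau [ 0.8429 -0.2644 -0.4721] w 0.05535888605271296
up in tool [ 0.4985 -0.0019 -0.8669] 0.24 up: [ 0.1196 -0.0004 -0.2081]
```

Gripped at 55 mm. Lifting.

Request:
servo_tool(
  increments=[
    [[0.01,0,-0.017,0,0,0,-1],[0.025,0,-0.043,0,0,0,-1],[0.04,0,-0.069,0,0,0,-1],[0.055,0,-0.095,0,0,0,-1],[0.07,0,-0.121,0,0,0,-1],[0.085,0,-0.147,0,0,0,-1],[0.1,0,-0.173,0,0,0,-1],[0.11,0,-0.19,0,0,0,-1],[0.12,0,-0.208,0,0,0,-1],[0.12,0,-0.208,0,0,0,-1],[0.12,0,-0.208,0,0,0,-1]],
  ],
)

```text
time_s: 7.15
tool_pos: [0.4898, -0.0355, 0.2527]
tool_rot: [-179.7, -29.8, -173.2]
force: [0.8, -1.2, -3.0]
grip_width: 0.0554
```

```bash
python3 log.py; python3 - <<'E'
from plan import *
d,p0,r0=last();q0=np.array(d["qpos"])
print("bottle cap dir elev",np.degrees(np.arcsin(-(r0.apply([np.cos(np.radians(30)),0,np.sin(np.radians(30))])[2]))))
p,r=tcp_up(-.02,.06,G,A,3.)
for seed in(q0*.5+np.array([3.9,7.4,-41.6,135,116,36,-45])*.5,np.array([3.9,7.4,-41.6,135,116,36,-45])):
    q1,e,o=ik(p,r,seed,w=.002,m=3);print(q1.round(1),e,o)
N=20
for i in range(1,N+1):
    q=q0+(q1-q0)*i/N;pp,rr,el,wr=fk(q)
    zc=-rr.apply([np.cos(np.radians(30)),0,np.sin(np.radians(30))]);bot=pp-rr.apply([0,0,.0165])-zc*G
    print(i,inc(p0,r0,pp,rr).round(3),"tcp",pp.round(3),"bot",bot.round(3),"cap z",zc[2].round(2))
E
```

```text
7.15 q [ 26.11  25.87 -37.69  80.09  13.45 109.07  84.98] p [ 0.4898 -0.0355  0.2527] rot [-179.7226  -29.8383 -173.2351] F [ 0.8399 -1.2035 -3.0381] tau [ 0.124  -1.0194  0.0087] w 0.05536670939366688
bottle cap dir elev 0.16136103695968404
[ 20.1  10.6 -58.2 134.6 116.5  39.1 -42.9] 0.0023329432053477697 0.001668836881555012
[  4.    7.4 -41.6 135.  116.3  36.2 -45.6] 2.0031610745043564e-05 1.3506254584418558e-05
1 [-0.014 -0.015  0.013  5.875 -2.662  6.449] tcp [ 0.498 -0.05   0.234] bot [ 0.43  -0.053  0.245] cap z 0.05
2 [-0.029 -0.031  0.022 11.484 -6.15  12.342] tcp [ 0.507 -0.065  0.22 ] bot [ 0.439 -0.064  0.225] cap z 0.12
3 [ -0.043  -0.046   0.027  16.72  -10.423  17.634] tcp [ 0.52  -0.079  0.208] bot [ 0.451 -0.076  0.208] cap z 0.2
4 [ -0.058  -0.06    0.027  21.483 -15.421  22.28 ] tcp [ 0.534 -0.091  0.2  ] bot [ 0.466 -0.087  0.192] cap z 0.29
5 [ -0.074  -0.072   0.024  25.673 -21.069  26.235] tcp [ 0.55  -0.101  0.195] bot [ 0.484 -0.097  0.18 ] cap z 0.39
6 [ -0.09   -0.081   0.018  29.199 -27.27   29.46 ] tcp [ 0.568 -0.108  0.193] bot [ 0.504 -0.105  0.17 ] cap
[... 915 characters left out ...]
.67  -0.006  0.141] cap z 0.95
15 [ -0.212   0.05   -0.061  23.645 -84.041  24.206] tcp [0.696 0.04  0.2  ] bot [0.677 0.028 0.135] cap z 0.96
16 [ -0.216   0.086  -0.055  19.388 -87.42   20.523] tcp [0.693 0.075 0.193] bot [0.677 0.065 0.127] cap z 0.98
17 [ -0.217   0.123  -0.044  14.806 -89.713  16.555] tcp [0.684 0.111 0.183] bot [0.671 0.103 0.116] cap z 0.99
18 [ -0.215   0.16   -0.028  10.074 -90.872  12.434] tcp [0.67  0.147 0.169] bot [0.657 0.142 0.103] cap z 0.99
19 [ -0.209   0.197  -0.006   5.369 -90.887   8.291] tcp [0.649 0.182 0.153] bot [0.636 0.179 0.086] cap z 1.0
20 [ -0.199   0.231   0.022   0.87  -89.792   4.253] tcp [0.623 0.213 0.134] bot [0.608 0.213 0.067] cap z 1.0
```

```bash
cat > path.py <<'E'
from plan import *
import sys
def go(q1,N):
    d,p0,r0=last();q0=np.array(d["qpos"])
    for i in range(1,N+1):
        q=q0+(q1-q0)*i/N;pp,rr,el,wr=fk(q)
        zc=-rr.apply([np.cos(np.radians(30)),0,np.sin(np.radians(30))]);bot=pp-rr.apply([0,0,.0165])-zc*G
        print(i,inc(p0,r0,pp,rr)[:3].round(3).tolist(),inc(p0,r0,pp,rr)[3:].round(1).tolist(),"bot",bot.round(3),"capz",zc[2].round(2))
E
python3 - <<'E'
from path import *
d,p0,r0=last();q0=np.array(d["qpos"])
for dz in(.09,.11):
  p,r=tcp_up(-.02,dz,G,A,3.)
  for seed in([20,10,-58,134,116,39,-43],[4,7,-41,135,116,36,-45]):
    q1,e,o=ik(p,r,np.array(seed,float),w=.002,m=2);print(dz,q1.round(1),e,o)
p,r=tcp_up(-.02,.10,G,A,3.)
q1,e,o=ik(p,r,np.array([15,9,-52,135,114,36,-44.]),w=.002,m=2);print(q1.tolist())
go(q1,30)
E
```

```text
0.09 [ 21.2   4.  -58.1 133.8 110.3  33.  -39.1] 0.00047737798675509253 0.00019327110964076382
0.09 [  4.2   2.4 -41.2 134.2 109.8  31.9 -40. ] 0.000399563160547585 0.0002031519314536212
0.11 [ 21.4  -0.2 -57.2 133.1 105.3  29.1 -35.5] 0.0009087509767857602 0.00038192951692227406
0.11 [  4.6  -0.7 -40.9 133.4 104.7  29.2 -35.4] 0.0007785643841418162 0.00040064381817848113
[15.583920296321544, 1.4196509146406067, -52.06884231801523, 133.56107081883573, 107.68757723599252, 30.76754579465108, -37.60372091848734]
1 [-0.01, -0.009, 0.007] [3.6, -2.1, 4.1] bot [ 0.429 -0.049  0.253] capz 0.04
2 [-0.019, -0.018, 0.012] [7.0, -4.5, 7.9] bot [ 0.435 -0.054  0.241] capz 0.09
3 [-0.029, -0.027, 0.016] [10.4, -7.2, 11.6] bot [ 0.442 -0.06   0.229] capz 0.14
4 [-0.039, -0.036, 0.018] [13.5, -10.3, 14.9] bot [ 0.45  -0.067  0.218] capz 0.2
5 [-0.048, -0.045, 0.019] [16.4, -13.5, 18.1] bot [ 0.46  -0.073  0.208] capz 0.26
6 [-0.058, -0.052, 0.017] [19.2, -17.1, 20.9] bot [ 0.47  -0.079  0.2  ] capz 0.32
7 [-0.068, -0.059, 0.014] [21.6, -20.9, 23.5] bot [ 0.482 -0.085  0.192] capz 0.38
8 [-0.079, -0
[... 1178 characters left out ...]
.049, -0.087] [21.6, -82.3, 24.6] bot [0.671 0.029 0.168] capz 0.97
23 [-0.195, 0.071, -0.086] [19.2, -84.8, 22.4] bot [0.673 0.052 0.165] capz 0.98
24 [-0.196, 0.094, -0.083] [16.7, -86.9, 20.1] bot [0.672 0.075 0.161] capz 0.98
25 [-0.197, 0.117, -0.078] [14.1, -88.6, 17.5] bot [0.669 0.099 0.156] capz 0.99
26 [-0.196, 0.141, -0.07] [11.4, -89.8, 14.9] bot [0.663 0.123 0.149] capz 0.99
27 [-0.194, 0.164, -0.06] [8.7, -90.5, 12.3] bot [0.653 0.147 0.141] capz 1.0
28 [-0.19, 0.187, -0.047] [6.0, -90.7, 9.6] bot [0.641 0.17  0.131] capz 1.0
29 [-0.185, 0.21, -0.031] [3.4, -90.5, 6.9] bot [0.626 0.192 0.119] capz 1.0
30 [-0.179, 0.231, -0.013] [0.9, -89.8, 4.3] bot [0.608 0.213 0.107] capz 1.0
```

Request:
servo_tool(
  increments=[
    [[-0.01,-0.009,0.007,3.6,-2.1,4.1,-1],[-0.019,-0.018,0.012,7.0,-4.5,7.9,-1],[-0.029,-0.027,0.016,10.4,-7.2,11.6,-1],[-0.039,-0.036,0.018,13.5,-10.3,14.9,-1],[-0.048,-0.045,0.019,16.4,-13.5,18.1,-1],[-0.058,-0.052,0.017,19.2,-17.1,20.9,-1],[-0.068,-0.059,0.014,21.6,-20.9,23.5,-1],[-0.079,-0.065,0.01,23.9,-24.8,25.8,-1],[-0.089,-0.069,0.004,25.8,-29.0,27.8,-1],[-0.099,-0.072,-0.002,27.4,-33.3,29.5,-1],[-0.109,-0.073,-0.01,28.8,-37.8,30.9,-1],[-0.119,-0.072,-0.019,29.8,-42.3,31.9,-1],[-0.128,-0.069,-0.028,30.4,-46.8,32.6,-1],[-0.138,-0.064,-0.037,30.8,-51.4,33.0,-1],[-0.147,-0.057,-0.046,30.7,-55.9,33.0,-1],[-0.147,-0.057,-0.046,30.7,-55.9,33.0,-1],[-0.147,-0.057,-0.046,30.7,-55.9,33.0,-1]],
  ],
)

```text
time_s: 8.85
tool_pos: [0.6446, -0.074, 0.218]
tool_rot: [-145.8, 32.5, 172.7]
force: [-0.3, 0.0, -2.2]
grip_width: 0.0547
```

```bash
python3 log.py; python3 - <<'E'
from path import *
d,p0,r0=last();q0=np.array(d["qpos"]);f=fk(q0);print(np.abs(f[0]-p0).max())
p,r=tcp_up(-.02,.10,G,A,3.)
q1,e,o=ik(p,r,np.array([15,9,-52,135,114,36,-44.]),w=.002,m=2);print(q1,e,o)
go(q1,16)
E
```

```text
8.85 q [ 10.7   11.69 -33.27 107.19  57.56  67.74  25.09] p [ 0.6446 -0.074   0.218 ] rot [-145.7518   32.4817  172.7438] F [-0.2589  0.045  -2.1894] tau [1.0698 0.4553 0.0092] w 0.05468293432251865
0.00020173736045700497
[ 15.5839   1.4197 -52.0688 133.5611 107.6876  30.7675 -37.6037] 0.0005436665429759013 0.00024692123287143187
1 [-0.009, 0.009, -0.004] [-1.1, -3.6, 1.2] bot [ 0.611 -0.072  0.168] capz 0.85
2 [-0.016, 0.02, -0.009] [-2.4, -7.0, 2.4] bot [ 0.623 -0.062  0.169] capz 0.87
3 [-0.023, 0.032, -0.016] [-4.1, -10.3, 3.3] bot [ 0.635 -0.05   0.169] capz 0.9
4 [-0.028, 0.045, -0.024] [-6.1, -13.4, 4.2] bot [ 0.645 -0.037  0.169] capz 0.92
5 [-0.032, 0.059, -0.033] [-8.3, -16.3, 4.9] bot [ 0.654 -0.021  0.169] capz 0.94
6 [-0.034, 0.074, -0.043] [-10.7, -19.0, 5.4] bot [ 0.661 -0.003  0.168] capz 0.95
7 [-0.034, 0.09, -0.053] [-13.3, -21.4, 5.7] bot [0.667 0.016 0.167] capz 0.96
8 [-0.032, 0.106, -0.064] [-16.2, -23.5, 5.9] bot [0.67  0.036 0.165] capz 0.97
9 [-0.027, 0.123, -0.076] [-19.1, -25.3, 5.9] bot [0.671 0.058 0.162] capz 0.98
10 [-0.02, 0.14, -0.088] [-22.2, -26.9, 5.8] bot [0.67  0.08  0.158] capz 0.99
11 [-0.011, 0.157, -0.1] [-25.3, -28.0, 5.5] bot [0.666 0.103 0.153] capz 0.99
12 [0.001, 0.174, -0.112] [-28.5, -28.9, 5.0] bot [0.66  0.126 0.146] capz 0.99
13 [0.015, 0.191, -0.123] [-31.7, -29.4, 4.3] bot [0.651 0.149 0.138] capz 1.0
14 [0.032, 0.207, -0.134] [-34.9, -29.6, 3.4] bot [0.639 0.171 0.129] capz 1.0
15 [0.051, 0.223, -0.144] [-38.0, -29.5, 2.4] bot [0.625 0.192 0.119] capz 1.0
16 [0.073, 0.237, -0.154] [-41.0, -28.9, 1.3] bot [0.608 0.213 0.107] capz 1.0
```

Request:
servo_tool(
  increments=[
    [[-0.009,0.009,-0.004,-1.1,-3.6,1.2,-1],[-0.016,0.02,-0.009,-2.4,-7.0,2.4,-1],[-0.023,0.032,-0.016,-4.1,-10.3,3.3,-1],[-0.028,0.045,-0.024,-6.1,-13.4,4.2,-1],[-0.032,0.059,-0.033,-8.3,-16.3,4.9,-1],[-0.034,0.074,-0.043,-10.7,-19.0,5.4,-1],[-0.034,0.09,-0.053,-13.3,-21.4,5.7,-1],[-0.032,0.106,-0.064,-16.2,-23.5,5.9,-1],[-0.027,0.123,-0.076,-19.1,-25.3,5.9,-1],[-0.02,0.14,-0.088,-22.2,-26.9,5.8,-1],[-0.011,0.157,-0.1,-25.3,-28.0,5.5,-1],[0.001,0.174,-0.112,-28.5,-28.9,5.0,-1],[0.015,0.191,-0.123,-31.7,-29.4,4.3,-1],[0.032,0.207,-0.134,-34.9,-29.6,3.4,-1],[0.051,0.223,-0.144,-38.0,-29.5,2.4,-1],[0.073,0.237,-0.154,-41.0,-28.9,1.3,-1],[0.073,0.237,-0.154,-41.0,-28.9,1.3,-1],[0.073,0.237,-0.154,-41.0,-28.9,1.3,-1]],
  ],
)

```text
time_s: 10.65
tool_pos: [0.6243, 0.2131, 0.1753]
tool_rot: [-180.0, 60.2, -177.1]
force: [0.1, -0.2, -2.4]
grip_width: 0.0548
```

```bash
python3 log.py; python3 - <<'E'
from path import *
d,p0,r0=last()
p,r=tcp_up(-.02,.10,G,A,3.);print("to pre",inc(p0,r0,p,r))
from cell import env
import cv2
for n,(x0,y0,x1,y1) in(("scene",(250,160,400,320)),("top",(210,120,370,260))):
    c=env.read_camera(n);np.savez(n+"3.npz",**c);cv2.imwrite(f"pics/{n}3.png",cv2.resize(c["frame"][y0:y1,x0:x1],None,fx=3.75,fy=3.75,interpolation=cv2.INTER_CUBIC))
E
```

```text
10.65 q [  2.88   0.83 -39.5  133.77 107.52  30.69 -37.98] p [0.6243 0.2131 0.1753] rot [-179.9513   60.2366 -177.0731] F [ 0.0834 -0.2179 -2.4169] tau [ 0.0163  1.3814 -0.0074] w 0.054804240298056035
to pre [ 0.0024  0.0002 -0.0005 -0.1121  0.2366 -0.0365]
```

View pics/scene3.png

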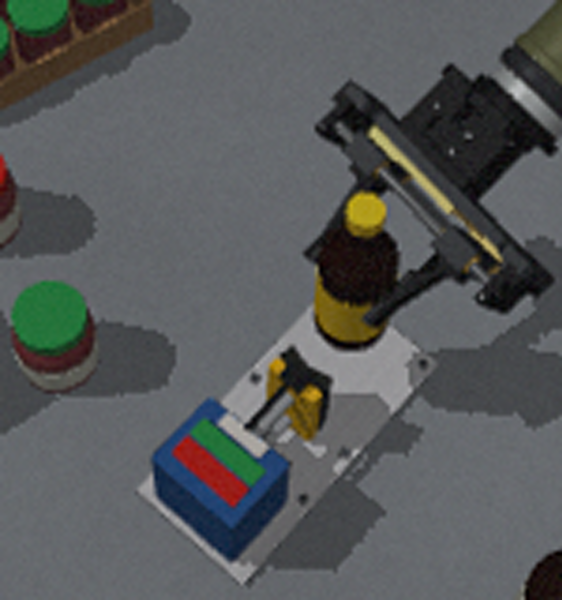

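View pics/top3.png

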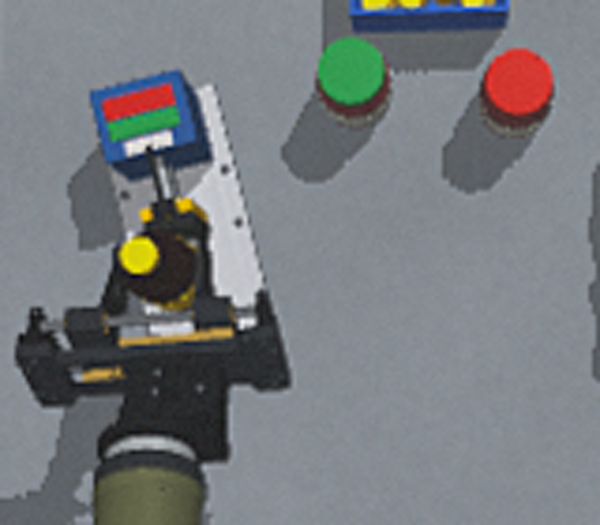

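```bash
cat > chk.py <<'E'
import sys
from h import *
from plan import last,SEAT,E,tcp_up,inc
def capc(c,guess):
    h=cv2.cvtColor(c["frame"],cv2.COLOR_BGR2HSV);m=cv2.inRange(h,(20,150,110),(35,255,255))
    k,l,st,ce=cv2.connectedComponentsWithStats(m)
    g=proj(c,guess)[0];i=min((i for i in range(1,k) if st[i,4]>20),key=lambda i:np.hypot(*(ce[i]-g)));return ce[i],st[i],g
def run(tag):
    np.set_printoptions(suppress=True,precision=4)
    d,p0,r0=last();ax=p0-r0.apply([0,0,.0165]);t=load("top"+tag);s=load("scene"+tag)
    guess=ax+[0,0,.09];a=capc(t,guess);b=capc(s,guess)
    print("cap px",a,b);C=tri([t,s],[a[0],b[0]]);print("axis@grip",ax,"cap",C,"tilt xy over",C-ax)
    dr=ax-SEAT;print("axis in seat x,y:",dr@E,dr@np.array([-E[1],E[0],0]),"cap in seat",(C-SEAT)@E,(C-SEAT)@np.array([-E[1],E[0],0]))
if __name__=="__main__": run(sys.argv[1])
E
python3 chk.py 3
```

```text
cap px (array([246.5679, 187.7284]), array([242, 183,  10,  10,  81], dtype=int32), array([246.0337, 187.6014])) (array([346.939 , 216.0488]), array([342, 211,  11,  11,  82], dtype=int32), array([346.6735, 217.1523]))
axis@grip [0.61   0.2124 0.1835] cap [0.6089 0.2108 0.2758] tilt xy over [-0.0011 -0.0016  0.0923]
axis in seat x,y: -0.01635070975989976 -0.0008751823940588333 cap in seat -0.017765586244926555 -0.002134792927167851
```

Request:
servo_tool(
  increments=[
    [[0.013,0,0.0075,0,0,0,-1],[0.026,0,0.015,0,0,0,-1],[0.039,0,0.0225,0,0,0,-1],[0.052,0,0.03,0,0,0,-1],[0.065,0,0.0375,0,0,0,-1],[0.074,0,0.043,0,0,0,-1],[0.078,0,0.045,0,0,0,-1],[0.078,0,0.045,0,0,0,-1],[0.078,0,0.045,0,0,0,-1]],
  ],
)

```text
time_s: 11.65
tool_pos: [0.6247, 0.2143, 0.0859]
tool_rot: [179.9, 60.3, -177.1]
force: [-0.1, 0.9, -2.3]
grip_width: 0.055
```

```bash
python3 log.py; cat > shot.py <<'E'
import sys,cv2,numpy as np
from cell import env
t=sys.argv[1]
for n,(x0,y0,x1,y1) in(("scene",(270,190,390,310)),("top",(210,120,330,240))):
    c=env.read_camera(n);np.savez(n+t+".npz",**c);cv2.imwrite(f"pics/{n}{t}.png",cv2.resize(c["frame"][y0:y1,x0:x1],None,fx=5,fy=5,interpolation=cv2.INTER_CUBIC))
a=[cv2.imread(f"pics/{n}{t}.png") for n in("scene","top")];cv2.imwrite(f"pics/both{t}.png",cv2.resize(np.hstack(a),(800,400),interpolation=cv2.INTER_AREA))
import chk
chk.run(t)
E
python3 shot.py 4
```

```text
11.65 q [  1.1   15.9  -39.26 135.67 125.11  43.69 -52.83] p [0.6247 0.2143 0.0859] rot [ 179.8891   60.2766 -177.1293] F [-0.074   0.9222 -2.2937] tau [ 0.0324  1.3817 -0.03  ] w 0.05500585952274052
cap px (array([252.8551, 191.2174]), array([248, 187,  10,   9,  69], dtype=int32), array([252.4473, 191.1524])) (array([344.3158, 232.3553]), array([340, 228,  10,  10,  76], dtype=int32), array([344.2106, 233.5688]))
axis@grip [0.6104 0.2136 0.0941] cap [0.6095 0.2119 0.1876] tilt xy over [-0.0009 -0.0017  0.0935]
axis in seat x,y: -0.0156890225505537 0.0001811792065575205 cap in seat -0.01693209015052794 -0.0012417275363007592
```

View pics/both4.png

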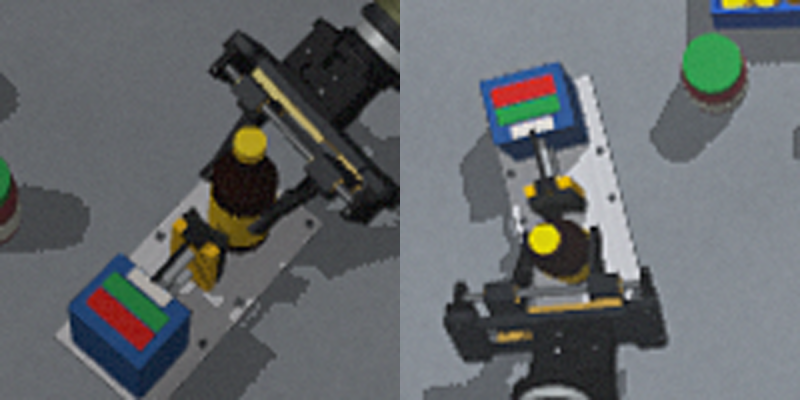

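Request:
servo_tool(
  increments=[
    [[0.0035,0,0.002,0,0,0,-1],[0.007,0,0.004,0,0,0,-1],[0.007,0,0.004,0,0,0,-1],[0.007,0,0.004,0,0,0,-1]],
  ],
)

```text
time_s: 12.15
tool_pos: [0.6239, 0.2144, 0.0767]
tool_rot: [179.9, 60.2, -177.1]
force: [-0.9, 0.6, -3.4]
grip_width: 0.0548
```

Request:
servo_tool(
  increments=[
    [[0.0013,0,0.00075,0,0,0,-1],[0.0013,0,0.00075,0,0,0,-1]],
  ],
)

```text
time_s: 12.35
tool_pos: [0.6245, 0.2146, 0.0763]
tool_rot: [179.9, 60.3, -177.1]
force: [-0.4, 0.6, 0.1]
grip_width: 0.0546
```

Request:
servo_tool(
  increments=[
    [[0.0013,0,0.00075,0,0,0,-1],[0.0013,0,0.00075,0,0,0,-1]],
  ],
)

```text
time_s: 12.55
tool_pos: [0.6252, 0.2147, 0.0762]
tool_rot: [180.0, 60.5, -177.0]
force: [-3.9, -0.8, 6.0]
grip_width: 0.0551
```

Request:
servo_tool(
  increments=[
    [[-0.0009,0,-0.0005,0,0,0,-1],[-0.0009,0,-0.0005,0,0,0,-1],[-0.0009,0,-0.0005,0,0,0,-1]],
  ],
)

```text
time_s: 12.85
tool_pos: [0.6247, 0.2146, 0.0762]
tool_rot: [179.9, 60.3, -177.1]
force: [-1.5, -0.8, 4.3]
grip_width: 0.0549
```

```bash
python3 log.py; python3 shot.py 5; python3 - <<'E'
from plan import *
d,p,r=last();print("E in tool",r.inv().apply(E),"up",r.inv().apply([0,0,1]))
E
```

```text
12.85 q [  0.84  17.71 -39.06 135.74 126.69  45.29 -53.95] p [0.6247 0.2146 0.0762] rot [ 179.9161   60.3458 -177.0702] F [-1.5457 -0.8455  4.3058] tau [-0.116   0.4747 -0.0842] w 0.054946670329377174
cap px (array([253.3944, 191.4366]), array([249, 187,  10,  10,  71], dtype=int32), array([253.0305, 191.5262])) (array([344.039 , 234.3506]), array([340, 230,  10,  11,  77], dtype=int32), array([344.0159, 235.2435]))
axis@grip [0.6104 0.2138 0.0844] cap [0.61   0.2125 0.1771] tilt xy over [-0.0004 -0.0014  0.0928]
axis in seat x,y: -0.01564723415330243 0.00045265528137614975 cap in seat -0.01632814325990492 -0.0007888402025941271
E in tool [-0.4867  0.1788  0.8551] up [-0.869   0.0007 -0.4948]
```

View pics/both5.png

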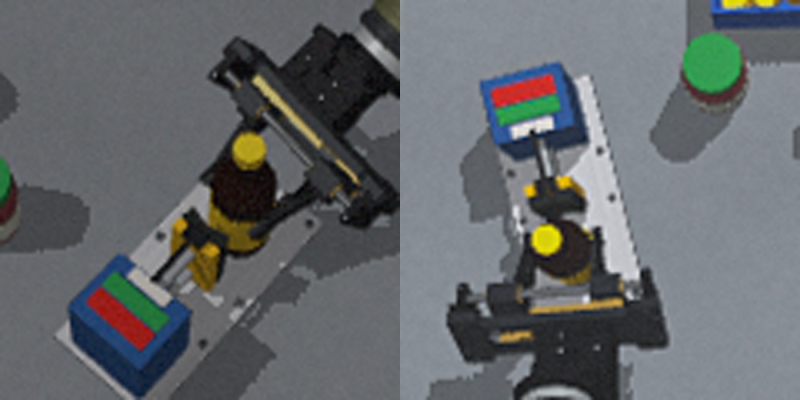

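Request:
servo_tool(
  increments=[
    [[-0.0025,0.0006,0.0026,0,0,0,-1],[-0.0042,0.0013,0.0056,0,0,0,-1],[-0.0059,0.0019,0.0086,0,0,0,-1],[-0.0075,0.0025,0.0116,0,0,0,-1],[-0.0075,0.0025,0.0116,0,0,0,-1],[-0.0075,0.0025,0.0116,0,0,0,-1]],
  ],
)

```text
time_s: 13.55
tool_pos: [0.639, 0.2174, 0.0776]
tool_rot: [179.9, 60.4, -177.1]
force: [-1.7, -1.0, 6.9]
grip_width: 0.0549
```

```bash
python3 log.py; python3 shot.py 6
```

```text
13.55 q [  0.91  18.84 -38.47 134.03 126.95  44.92 -52.98] p [0.639  0.2174 0.0776] rot [ 179.9326   60.4269 -177.1288] F [-1.7456 -0.9511  6.8812] tau [-0.1259 -0.0748 -0.2538] w 0.05489244324327862
cap px (array([251.3067, 181.9333]), array([247, 176,  10,  12,  75], dtype=int32), array([251.9419, 186.6515])) (array([337.5634, 240.6479]), array([333, 236,  10,  10,  71], dtype=int32), array([340.4057, 238.5863]))
axis@grip [0.6247 0.2166 0.0857] cap [0.6371 0.2181 0.1808] tilt xy over [0.0124 0.0015 0.0951]
axis in seat x,y: -0.0010825388874080443 -0.00012566593748268974 cap in seat 0.011305936941889177 -0.0015488328731699539
```

View pics/both6.png

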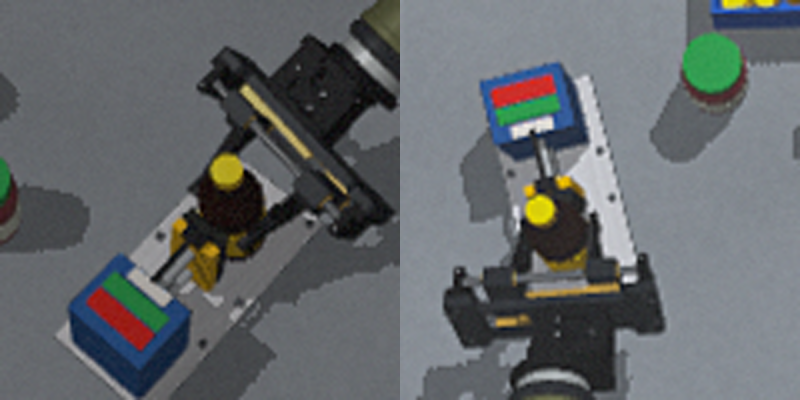

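The bottle tipped forward about 0.13 rad in the grip, because its base dragged on the plate under too much down force. I'll lift it clear, level it, grip harder and set it down more lightly.

Request:
servo_tool(
  increments=[
    [[-0.0035,0,-0.002,0,0,0,-1],[-0.006,-0.0007,-0.007,0,0,0,-1],[-0.004,-0.0014,-0.011,0,0,0,-1],[-0.004,-0.0014,-0.011,0,0,0,-1],[-0.004,-0.0014,-0.011,0,0,0,-1]],
  ],
  squeeze=60,
)

```text
time_s: 14.15
tool_pos: [0.6296, 0.2157, 0.0842]
tool_rot: [179.9, 60.1, -177.0]
force: [0.1, -0.4, -2.4]
grip_width: 0.0548
```

```bash
python3 log.py; python3 shot.py 7
```

```text
14.15 q [  1.11  16.6  -39.02 135.03 125.38  43.62 -52.51] p [0.6296 0.2157 0.0842] rot [ 179.9279   60.1497 -177.0369] F [ 0.0841 -0.356  -2.3991] tau [0.0334 1.3517 0.0043] w 0.05484493840185032
cap px (array([251.7576, 185.2424]), array([248, 181,   9,   9,  66], dtype=int32), array([252.0669, 189.5388])) (array([340.0571, 237.0429]), array([336, 233,   9,   9,  70], dtype=int32), array([343.0019, 235.2017]))
axis@grip [0.6153 0.215  0.0924] cap [0.6269 0.2155 0.1861] tilt xy over [0.0115 0.0006 0.0937]
axis in seat x,y: -0.010549882835576266 0.00040894751427698927 cap in seat 0.000796664587823279 -0.0016848147330186776
```

Request:
servo_tool(
  increments=[
    [[0,0,0,0,-3.5,0,-1],[0,0,0,0,-7,0,-1],[0,0,0,0,-7,0,-1],[0,0,0,0,-7,0,-1]],
  ],
)

```text
time_s: 14.65
tool_pos: [0.6299, 0.2159, 0.0837]
tool_rot: [179.9, 67.0, -177.1]
force: [0.0, -0.8, -1.9]
grip_width: 0.0544
```

```bash
python3 log.py; python3 shot.py 8;python3 - <<'E'
from plan import *
d,p,r=last();print("E in tool",r.inv().apply(E),"up",r.inv().apply([0,0,1]))
E
```

```text
14.65 q [ -0.71  22.51 -38.62 137.12 134.47  56.42 -60.09] p [0.6299 0.2159 0.0837] rot [ 179.914    67.038  -177.0611] F [ 0.0247 -0.7578 -1.8993] tau [ 0.0413  1.4857 -0.0291] w 0.054438893658869295
cap px (array([251.9853, 189.2059]), array([247, 185,  10,   9,  68], dtype=int32), array([252.1818, 189.8456])) (array([343.3108, 235.1757]), array([339, 231,  10,   9,  74], dtype=int32), array([343.1632, 235.5013]))
axis@grip [0.6147 0.2151 0.0901] cap [0.6156 0.2154 0.1837] tilt xy over [0.0009 0.0003 0.0937]
axis in seat x,y: -0.011129558108303475 0.0006961018509325587 cap in seat -0.010169124741661616 0.0007505987204440295
E in tool [-0.3838  0.1785  0.906 ] up [-0.9208  0.0006 -0.3901]
```

View pics/both8.png

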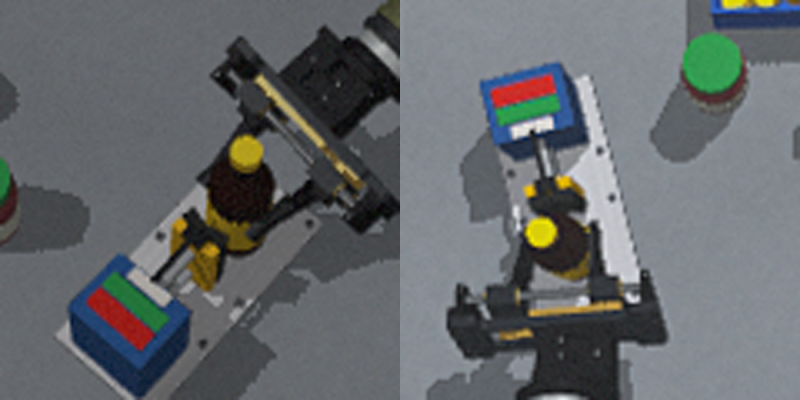

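Request:
servo_tool(
  increments=[
    [[0.0018,0,0.0008,0,0,0,-1],[0.0037,0,0.0016,0,0,0,-1],[0.0037,0,0.0016,0,0,0,-1],[0.0025,0.0005,0.0043,0,0,0,-1],[0.0014,0.0011,0.007,0,0,0,-1],[0.0002,0.0016,0.0098,0,0,0,-1],[0.0002,0.0016,0.0098,0,0,0,-1],[0.0002,0.0016,0.0098,0,0,0,-1]],
  ],
)

```text
time_s: 15.55
tool_pos: [0.6391, 0.2179, 0.0807]
tool_rot: [179.9, 67.2, -177.1]
force: [0.1, 0.3, -2.6]
grip_width: 0.0546
```

```bash
python3 log.py; python3 shot.py 9
```

```text
15.55 q [ -0.76  23.87 -38.06 136.03 135.38  56.74 -59.95] p [0.6391 0.2179 0.0807] rot [ 179.858    67.2066 -177.1315] F [ 0.0776  0.2763 -2.5745] tau [-0.0199  1.4114 -0.0261] w 0.05458917451990514
cap px (array([251.3971, 186.4853]), array([247, 182,  10,  10,  68], dtype=int32), array([251.6781, 186.8506])) (array([341.    , 238.0423]), array([337, 234,  10,   9,  71], dtype=int32), array([340.7765, 238.3428]))
axis@grip [0.6239 0.2171 0.0871] cap [0.6243 0.2176 0.1803] tilt xy over [0.0004 0.0004 0.0931]
axis in seat x,y: -0.0017009206473519748 0.0005192116367529433 cap in seat -0.0012316403820445327 0.0008638752105579961
```

Request:
servo_tool(
  increments=[
    [[-0.001,0.0004,0.0023,0,0,0,-1],[-0.0019,0.0009,0.0046,0,0,0,-1],[-0.0029,0.0013,0.0069,0,0,0,-1],[-0.0038,0.0018,0.0091,0,0,0,-1],[-0.0038,0.0018,0.0091,0,0,0,-1],[-0.0038,0.0018,0.0091,0,0,0,-1]],
  ],
)

```text
time_s: 16.25
tool_pos: [0.6487, 0.2202, 0.0806]
tool_rot: [179.9, 67.2, -177.1]
force: [-3.4, -0.1, -2.2]
grip_width: 0.0546
```

```bash
python3 log.py; python3 shot.py 10;python3 - <<'E'
from plan import *
d,p,r=last();print("F along E",np.array(d["force"])@E)
E
```

```text
16.25 q [ -0.7   24.57 -37.66 134.87 135.73  56.28 -59.42] p [0.6487 0.2202 0.0806] rot [ 179.8835   67.198  -177.1001] F [-3.412  -0.1371 -2.2482] tau [-0.0174  1.5437 -0.0612] w 0.054644648997989875
cap px (array([250.8, 183.3]), array([246, 179,  10,  10,  70], dtype=int32), array([250.8784, 183.6362])) (array([338.7671, 240.3562]), array([335, 236,   9,  11,  73], dtype=int32), array([338.4098, 240.884 ]))
axis@grip [0.6335 0.2194 0.087 ] cap [0.6335 0.2194 0.1804] tilt xy over [-0.     -0.      0.0934]
axis in seat x,y: 0.008132235394805051 0.0005412843287131335 cap in seat 0.008115518690089389 0.0005425810121032617
F along E -3.35198294778888
```

View pics/both10.png

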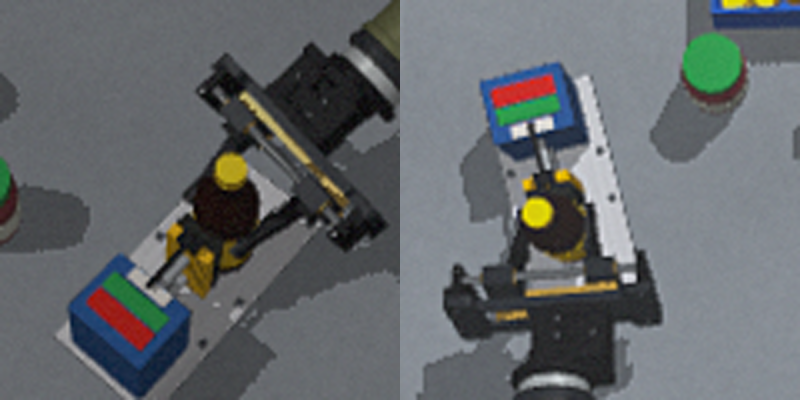

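Request:
servo_tool(
  increments=[
    [[-0.001,0.0004,0.0023,0,0,0,-1],[-0.0019,0.0009,0.0046,0,0,0,-1],[-0.0029,0.0013,0.0069,0,0,0,-1],[-0.0038,0.0018,0.0091,0,0,0,-1],[-0.0046,0.0021,0.0109,0,0,0,-1],[-0.0046,0.0021,0.0109,0,0,0,-1],[-0.0046,0.0021,0.0109,0,0,0,-1]],
  ],
)

```text
time_s: 17.05
tool_pos: [0.6601, 0.2229, 0.0805]
tool_rot: [179.9, 67.2, -177.1]
force: [-6.4, -1.9, 0.7]
grip_width: 0.055
```

```bash
python3 log.py; python3 shot.py 11;python3 - <<'E'
from plan import *
d,p,r=last();print("F along E",np.array(d["force"])@E)
E
```

```text
17.05 q [ -0.64  25.39 -37.2  133.47 136.11  55.71 -58.76] p [0.6601 0.2229 0.0805] rot [ 179.9184   67.1855 -177.0553] F [-6.4434 -1.9269  0.7322] tau [-0.0636  1.5297 -0.1177] w 0.054981790501522486
cap px (array([249.8088, 179.6618]), array([245, 175,  10,  10,  68], dtype=int32), array([249.9184, 179.7935])) (array([335.8784, 243.3649]), array([332, 239,   9,  10,  74], dtype=int32), array([335.5564, 243.9508]))
axis@grip [0.6449 0.2221 0.0869] cap [0.6446 0.2221 0.18  ] tilt xy over [-0.0004 -0.0001  0.0931]
axis in seat x,y: 0.019911461279336743 0.0005765814352638637 cap in seat 0.019523782476347035 0.0005939262814164099
F along E -6.713903920624763
```

View pics/both11.png

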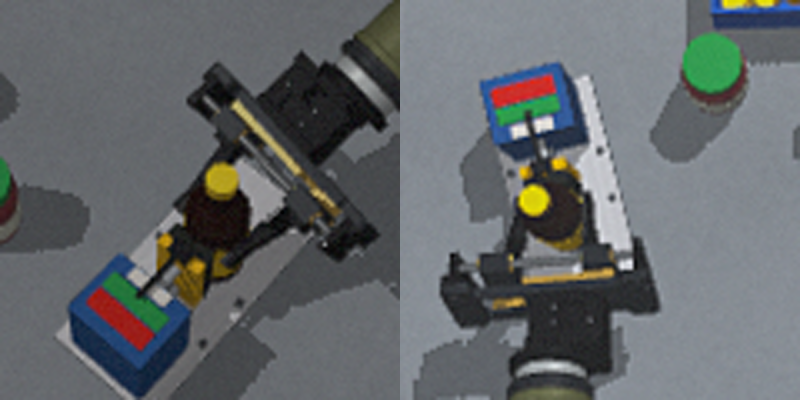

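Request:
servo_tool(
  increments=[
    [[0.0008,0,0.0003,0,0,0,-1],[0.0015,0,0.0006,0,0,0,-1],[0.0015,0,0.0006,0,0,0,-1],[0.0015,0,0.0006,0,0,0,-1]],
  ],
)

```text
time_s: 17.55
tool_pos: [0.6606, 0.2228, 0.0798]
tool_rot: [179.9, 67.3, -177.1]
force: [-7.3, -1.9, 0.7]
grip_width: 0.0547
```

```bash
python3 log.py; python3 shot.py 12
```

```text
17.55 q [ -0.68  25.64 -37.13 133.43 136.31  56.   -58.87] p [0.6606 0.2228 0.0798] rot [ 179.9259   67.3041 -177.0795] F [-7.3122 -1.8721  0.7266] tau [ 0.0238  1.1305 -0.214 ] w 0.054683437089387346
cap px (array([249.8714, 179.5429]), array([245, 175,  10,  10,  70], dtype=int32), array([250.0022, 179.6547])) (array([335.7973, 243.4595]), array([332, 239,   9,  10,  74], dtype=int32), array([335.3646, 244.1269]))
axis@grip [0.6454 0.222  0.0862] cap [0.6449 0.222  0.1797] tilt xy over [-0.0006 -0.      0.0935]
axis in seat x,y: 0.02037671665598948 0.00035494073213748046 cap in seat 0.019818007721445 0.0004595466282917758
```

Request:
servo_tool(
  increments=[
    [[0.0007,0,0.0003,0,0,0,-1],[0.0014,0,0.0006,0,0,0,-1],[0.0014,0,0.0006,0,0,0,-1],[0.0014,0,0.0006,0,0,0,-1]],
  ],
)

```text
time_s: 18.05
tool_pos: [0.6608, 0.2225, 0.0784]
tool_rot: [179.9, 67.3, -177.1]
force: [-6.4, -1.6, 1.8]
grip_width: 0.0546
```

```bash
python3 log.py; python3 shot.py 13
```

```text
18.05 q [ -0.73  25.9  -37.06 133.41 136.47  56.23 -58.97] p [0.6608 0.2225 0.0784] rot [ 179.9375   67.324  -177.1063] F [-6.4318 -1.5707  1.8271] tau [-0.0514  1.0784 -0.3332] w 0.054601875564077584
cap px (array([250.2286, 179.6143]), array([246, 175,  10,  10,  70], dtype=int32), array([250.1993, 179.6585])) (array([335.7534, 243.7534]), array([332, 239,   9,  10,  73], dtype=int32), array([335.2164, 244.3026]))
axis@grip [0.6456 0.2217 0.0848] cap [0.6448 0.2216 0.1772] tilt xy over [-0.0008 -0.0001  0.0924]
axis in seat x,y: 0.020485816194574756 3.4345599321099907e-05 cap in seat 0.01969969495629786 0.00010223534150288343
```

Request:
servo_tool(
  increments=[
    [[0.0005,0,0.0002,0,0,0,-1],[0.0005,0,0.0002,0,0,0,-1],[0.0005,0,0.0002,0,0,0,-1],[0.0005,0,0.0002,0,0,0,-1],[0.0005,0,0.0002,0,0,0,-1],[0.0005,0,0.0002,0,0,0,-1]],
  ],
)

```text
time_s: 18.75
tool_pos: [0.6609, 0.2224, 0.0781]
tool_rot: [179.9, 67.3, -177.1]
force: [-6.3, -2.8, 1.6]
grip_width: 0.0542
```

```bash
python3 log.py; python3 shot.py 14;python3 - <<'E'
from plan import *
d,p,r=last();print("F along E",np.array(d["force"])@E)
E
```

```text
18.75 q [ -0.74  25.98 -37.04 133.4  136.53  56.32 -59.01] p [0.6609 0.2224 0.0781] rot [ 179.9345   67.3409 -177.1209] F [-6.2982 -2.7861  1.6032] tau [-0.0505  1.0236 -0.4088] w 0.05424014684683338
cap px (array([250.2143, 179.5714]), array([246, 175,   9,  10,  70], dtype=int32), array([250.2554, 179.6523])) (array([335.7945, 243.7534]), array([332, 239,   9,  10,  73], dtype=int32), array([335.1675, 244.3567]))
axis@grip [0.6457 0.2217 0.0844] cap [0.6449 0.2217 0.1774] tilt xy over [-0.0008  0.      0.093 ]
axis in seat x,y: 0.02053783998332193 -6.253579963600185e-05 cap in seat 0.019748191256756108 0.000155535087792786
F along E -6.77019107885465
```

View pics/both14.png

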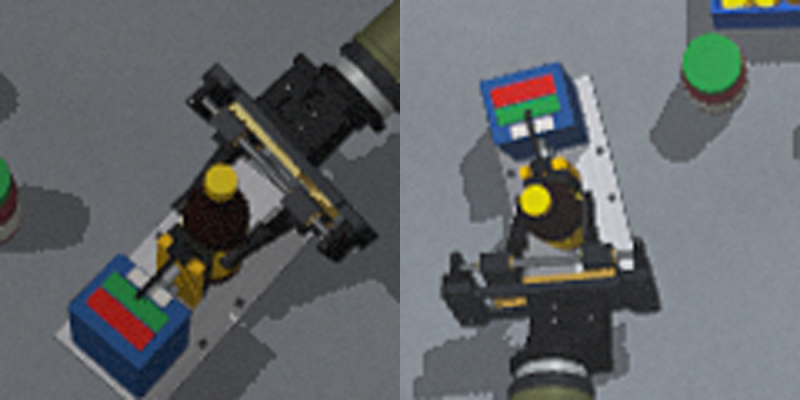

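The pointer tip is in the green field at (140,292) in the left view and (528,113) in the right view. The bottle is upright and at its standing height, so I'm handing in.

```bash
python3 -c "
from cell import env
print(env.sign_off())"; python3 log.py
```

```text
the job is handed in; nothing more can be done
None
the job is handed in; nothing more can be done
```

I stood the fallen bottle upright on the foot plate, pressed it into the V until the pointer was in the green, and handed in at about 18.8 s while still holding it there.

**What went wrong:** my first push pressed down too hard. The base dragged on the plate and the bottle leaned about 0.13 rad in the grip. I lifted it clear, levelled it and raised the grip to 60 N. I then pressed it in about 2–3 mm above the plate and lowered it while it was pressed.

**Last checks before handing in:**

| Check | Measured |
|---|---|
| Tilt, cap against grip axis | about 0.01 rad |
| Offset from the centre of the V | about 0.1 mm |
| Position past the seat point | about 20 mm |
| Pushing force from the wrist sensor | about 6.8 N |
| Pointer | in the green in both camera views |
| Bottle base | about 0.5 mm above the plate or on it |

- **Force and travel don't quite agree:** 20 mm of travel should give about 8 N. Taken alone, 6.8 N would mean about 17 mm. Both are within the limits.
- **Base contact not confirmed:** the base height comes from arm position and cap height, both back to their standing values. The upward force (about 1.6 N) stayed flat over the last lowering step, so it could be friction on the pad rather than plate contact.
- **Fingers and pad:** I worked out the finger clearance from geometry and did not measure contact separately.
- **Bystanders:** the pictures I viewed showed no other bottle or jar disturbed, but I did not re-measure their positions.

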